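# Build up a spring-loaded spindle and lock it with the slotted retainer

## Task

Build up the spindle on the sloping assembly stand: slide the ball bearing down onto the sprung collar, then the spacer tube, then the keyed washer, whose inner tab must be turned by feel until it drops into the keyway of the shaft (do not force it). Lock the stack with the slotted retainer: press the stack down against its spring with it, slide it sideways under the head of the spindle from the uphill side until the neck is fully home in its slot, and let go, so that the spring clamps everything against the head. Leave the gear, the lens cap and the hex key where they lie.

Things in the scene. Friction and masses are not known exactly. Their poses are not given: they have to be found in the camera images.
- stand: Fixed aluminium assembly stand: foot plate 130 x 104 mm, 10 mm thick, two cheeks and a sloping 84 x 84 mm top plate that faces the robot's left, carrying the spindle. Origin: under the middle of the foot, on the bench; z up.
- spindle: Spindle, square on the sloping plate: leans 30 degrees, to the robot's left. Origin on its axis at the plate; z up along it, x up the slope (to the robot's right), y level. Along z: flange 60 mm across to 11 mm, hub 36 across to 25 mm, spring, collar; shaft 16 mm in diameter to 67 mm, neck 7 mm to 75 mm, head 16 mm to 80 mm, nose narrowing to 7 mm at 88 mm.
- shaft_nose (a point): Tip of the spindle's nose, on the axis at spindle z = 88 mm. A keyway 5 mm wide (flared to 6.8 at the tip), 4.8 mm deep, runs down nose, head and shaft. It faces down the slope (spindle -x), give or take 57 degrees about the axis, differently each time and not measured; the shaft is stiff to turn (1 N m). A washer whose tab misses the keyway stops with its underside about 5 mm below the tip.
- groove (a point): Point on the spindle's axis under the head, at spindle z = 72 mm (axes as the spindle's): where the retainer's origin ends. The groove (7 mm neck) runs from 5 mm below to 3 mm above it. With the stack on and not pressed, the washer's top is 0.5 mm below it, so only 3.5 mm is open for the 6 mm retainer: press the stack down 2.5 to 4.5 mm to let it in.
- collar (a joint): Dark sprung collar round the spindle's foot, 27 mm across: how far it is pressed down along the spindle, from 0 (free; top face at spindle z = 36.5 mm) to 0.0045 m (hard stop). The spring needs 6 N to start and 13 N at the stop. Locked, it stays at about 0.0025.
- bearing: Ball bearing: bright steel ring with dark shields, 40 mm outside, 18 mm bore, 10 mm thick, lying flat on the bench. Origin at its centre, z is its axis; both faces alike. Locked, its centre is at spindle z = 39 mm.
- spacer: Aluminium spacer tube, 30 mm outside, 18 mm bore, 16 mm tall, standing on end on the bench. Origin at its centre, z is its axis. Locked, its centre is at spindle z = 52 mm.
- washer: Keyed thick steel washer, 38 mm outside, 17.5 mm bore, 9 mm thick, flat on the bench; inside the bore a tab 3.5 mm wide, full height, reaches in to 4.5 mm from the axis on its -x side (at first roughly to the left). Origin at its centre, z is its axis. It goes down only with the tab within about 15 degrees of the keyway. Locked, its centre is at spindle z = 64.5 mm.
- retainer: Dark steel horseshoe, flat on the bench: 36 mm wide (y; flat sides from x = -7 to 16 mm), x from -13 (round arm ends) to 16, 6 mm thick. Origin mid-thickness in the 9 mm slot, which opens to -x (at first roughly to the left) and ends at x = 4.5. Locked: at spindle z = 72 mm, within 2.5 mm of the axis, slot opening down the slope. It clears the head when its origin is over 15 mm up the slope.
- retainer_back (a point): Middle of the retainer's back edge, at its x = 16 mm, half thickness. Locked, it points up the slope: more than 12 mm uphill of the spindle's axis.
- gear: Bystander: steel spur gear 50 mm across, 16 mm high, on the bench before the stand. Origin under its centre.
- lens_cap: Bystander: black lens cap 39 mm across, 9 mm high, on the bench to the left before the stand. Origin under its centre.
- hex_key: Bystander: hexagon key 90 x 33 x 9 mm, on the bench near its front edge. Origin under its centre.
Things that resemble listed ones, but are neither listed nor needed, are in the scene too. Leave any purple look-alike of the bearing alone.

How it is judged (in metres and radians):
On the way, in this order (a step that is already met when the one before it is completed fails the run):
1. the bearing is on the spindle below the groove and let go (x of bearing in the frame of spindle between -0.004 and 0.004 m and y of bearing in the frame of spindle between -0.004 and 0.004 m and z of bearing in the frame of spindle below 0.072 m and angle between the z axis of bearing and the z axis of spindle, either way round below 0.2 rad and contact force between the fingers and bearing below 0.2 N), for 0.1 s.
2. the spacer tube is on the spindle below the groove and let go (x of spacer in the frame of spindle between -0.004 and 0.004 m and y of spacer in the frame of spindle between -0.004 and 0.004 m and z of spacer in the frame of spindle below 0.075 m and angle between the z axis of spacer and the z axis of spindle, either way round below 0.2 rad and contact force between the fingers and spacer below 0.2 N), for 0.1 s.
3. the washer is on the spindle under the head and let go (x of washer in the frame of spindle between -0.004 and 0.004 m and y of washer in the frame of spindle between -0.004 and 0.004 m and z of washer in the frame of spindle below 0.0715 m and angle between the z axis of washer and the z axis of spindle, either way round below 0.2 rad and contact force between the fingers and washer below 0.2 N), for 0.1 s.
At the end, for the whole second after the job is handed in: On the spindle from the collar up: bearing, spacer, washer, retainer, each within 2.5 mm of the axis, 1.5 mm of its locked height and 7 degrees of square; retainer under the head, its slot opening down the slope; collar held down 1.5 to 3.8 mm; all released and at rest (x of bearing in the frame of spindle between -0.0025 and 0.0025 m and y of bearing in the frame of spindle between -0.0025 and 0.0025 m and z of bearing in the frame of spindle between 0.0375 and 0.0405 m and x of spacer in the frame of spindle between -0.0025 and 0.0025 m and y of spacer in the frame of spindle between -0.0025 and 0.0025 m and z of spacer in the frame of spindle between 0.0505 and 0.0535 m and x of washer in the frame of spindle between -0.0025 and 0.0025 m and y of washer in the frame of spindle between -0.0025 and 0.0025 m and z of washer in the frame of spindle between 0.063 and 0.066 m and x of retainer in the frame of spindle between -0.0025 and 0.0025 m and y of retainer in the frame of spindle between -0.0025 and 0.0025 m and z of retainer in the frame of spindle between 0.0705 and 0.0735 m and angle between the z axis of each of bearing, spacer, washer, retainer and the z axis of spindle, either way round below 0.12 rad and linear speed of each of bearing, spacer, washer, retainer below 0.02 m/s and x of retainer_back in the frame of spindle above 0.012 m and value of joint collar between 0.0015 and 0.0038 m); the robot touches nothing.
It fails at once if the washer is forced: over 60 N between it and the spindle (contact force between washer and spindle above 60 N).
It fails at once if the gear is shifted by more than 30 mm (distance of gear from where it was at the start of the episode above 0.03 m).
It fails at once if the lens cap is shifted by more than 30 mm (distance of lens_cap from where it was at the start of the episode above 0.03 m).
It fails at once if the hex key is shifted by more than 30 mm (distance of hex_key from where it was at the start of the episode above 0.03 m).
It also fails if it takes over 72 s, if anything falls off the work surface, if the arm or the gripper's body presses on something with over 40 N, if the wrist force passes 120 N, or if a joint passes its speed limit or range.

## Robot

A 6-joint arm with a two-finger parallel gripper is mounted at the origin on a cart in front of the work surface, level with it; the furniture and walls round the work are solid. World frame = base frame: x ahead of the robot, y to its left, z up, the work surface at z = 0. Lengths are in mm, angles in rad, forces in N, time in s.
With the tool pointing down it reaches from about 325 to 900 mm from the base axis. Payload 3.5 kg.
Tool frame: the origin (TCP) lies at the centre of the arm's flange, where the gripper is bolted on; the fingertips stand 173 mm ahead of it and the grasp point (between the pads) lies 155 mm ahead of it; z points along the fingers, y is the line along which they close (so a half turn about z gives the same grasp; the last joint's range is limited). The gripper opens to 85 mm and grips with 20 to 120 N. Pads are 22 mm wide; open, the fingers measure 114 mm over their backs; the gripper's body (76 mm by 85 mm) begins 54 mm behind the grasp point. The pads swing forward as they close: fully open they stand 13 mm farther back than shut.
Start: joints at [-1.252, 0.276, -0.026, 1.268, 0, 1.467], TCP at [255.865, -570.224, 404.713] pointing down, gripper open.
Joint ranges: [-3.12, 3.12], [-0.85, 1.88], [-1.08, 1.24], [-1.95, 2.15], [-1.57, 1.53], [-3.14, 3.14]. Speed limits (rad/s): [2.57, 2.57, 3.14, 3.14, 3.14, 3.14].

## Interface

Orientations are given as a unit quaternion [x, y, z, w].
In Python, from cell import monitor, cams, ticket, boxes_of, regions_of gives the robot as it stands.
- The arm moves only by the tool step_arm, never from a script. Its argument "plan" is a list of rows, each a list of 4 numbers: the shift along the tool's x, y, z in cm, then the turn about the tool's z in rad. In form: [[x, y, z, roll], ...]. A call has exactly 5 rows; each row is the pose to reach, as a shift and turn from the pose commanded when the call began, along the tool's axes at that moment; what a row does not reach only later rows make up. A row lasts 1/10 s, in which the tool goes at most 50 mm and 8.59 degrees, less where a joint would pass 70% of its speed; a pose out of reach is approached as far as the arm can. A call with a gripper value outside its range is refused whole. "jaw" is the opening, from -1 (shut) to 1 (fully open), set as the call begins (left out, the last holds). The fingers move at their own pace and stop on an object; "newtons" is the grip in N (left out, the last holds). Time passes only in rows, so rows that repeat a pose let the fingers close, or fill a call up. It gives the time, the measured TCP pose, the force, the opening and the grip force at its end, in the units of the state.
- monitor.sense(): the state, without advancing time (a new reading comes with each control period).
- cams.get_image(name): name is "side" or "top" or "wrist"; returns a dict with "img" (400x640x3 uint8, blue, green, red), "fx", "fy", "cx", "cy" (pixels), "extrinsics" (4x4, takes a point from camera to world coordinates). Camera axes: x right, y down, z forward; pixel columns grow to the right and rows downward; lengths in mm; the calibration is good to about 2 mm. The wrist camera is an equidistant fisheye: a pixel r from the principal point sees the ray r / f radians off the axis. A picture is of the moment at which its call begins. There is no depth.
- ticket.job_done(): hands the job in; it is judged then, once.
Trained networks look in a picture, given as the dict that the camera call returned (one of the last four; its "shot" number tells which), for a name from the list of things; names that differ only in an ending like _2 or _b are one class to them, and where a whole thing is asked for, a point or a joint stands for the part that bears it (a point fixed in the world has none). Each returns a list of dicts, best first, with "conf" (0 to 1); they miss things now and then, are a little off and sometimes report something else, mostly with a low value. They report only what shows in the picture. A call takes as long as a camera call. They do not tell look-alikes from the thing itself.
- boxes_of(picture, label): "centre" ([column, row] in pixels, amid what is visible of it).
- regions_of(picture, label): "region" (400x640 bool, what is visible of it) and "centre" ([column, row] in pixels, amid what is visible of it).
The state is a dict: "time_s": time; "q": joint angles; "joint_vel": joint speeds; "effort": joint torques, N m; "tool_pos": TCP position; "ee_rot": TCP orientation; "ft_force": force on the tool from outside, world axes, zero at the start; "ft_torque": the same for the moment, N m; "gripper_width": opening from 0.0 (shut) to 1.0 (fully open); "gripper_force": force on a finger pad.
Only numpy, scipy, OpenCV 4.12 (cv2) and the standard library are available. Lean on these libraries where they do the work, as an engineer would, in place of code of your own. Each camera call takes 0.05 s, during which the arm holds its last target. There are 200 camera calls.

## Working session

There is one attempt and no reset: what is moved stays moved. The work goes in short steps, Python scripts to look and compute and a tool call to move; the robot and the scene stay as the last step left them, time stands still between calls to the robot, and variables do not carry over. Pictures are saved under pics/ and viewed, at most 10 in all, crops included, and the job is handed in when it is done.

Besides the shell and the picture viewer there is one more tool, called after ">>>" in YAML: its name, and indented under it one key for each argument. step_arm: Moves the arm, as the interface text tells. Its arguments: {"type":"object","properties":{"plan":{"type":"array"},"jaw":{"type":"number"},"newtons":{"type":"number"}},"required":["plan"]}

```bash
ls; mkdir -p pics
cat > h.py <<'E'
import numpy as np,cv2
from cell import monitor,cams,ticket,boxes_of,regions_of
from scipy.spatial.transform import Rotation as R
def ray(p,uv):
    E=np.array(p["extrinsics"]);x=(uv[0]-p["cx"])/p["fx"];y=(uv[1]-p["cy"])/p["fy"]
    if p.get("name")=="wrist":
        r=np.hypot(x,y);s=np.sin(r)/r if r>1e-9 else 1;d=np.array([x*s,y*s,np.cos(r)])
    else: d=np.array([x,y,1.])
    return E[:3,3],E[:3,:3]@(d/np.linalg.norm(d))
def proj(p,X):
    E=np.array(p["extrinsics"]);c=E[:3,:3].T@(np.asarray(X,float)-E[:3,3])
    if p.get("name")=="wrist":
        h=np.hypot(c[0],c[1]);t=np.arctan2(h,c[2]);k=t/h if h>1e-9 else 0;x,y=c[0]*k,c[1]*k
    else:x,y=c[0]/c[2],c[1]/c[2]
    return np.array([p["cx"]+p["fx"]*x,p["cy"]+p["fy"]*y])
def onz(p,uv,z):
    o,d=ray(p,uv);return o+d*(z-o[2])/d[2]
def tri(*prs):
    A=np.zeros((3,3));b=np.zeros(3)
    for p,uv in prs:
        o,d=ray(p,uv);M=np.eye(3)-np.outer(d,d);A+=M;b+=M@o
    return np.linalg.solve(A,b)
def shot(n):
    p=cams.get_image(n);p["name"]=n;return p
E
python3 - <<'E'
from h import *
s=monitor.sense();print({k:np.round(v,3).tolist() for k,v in s.items()})
print(R.from_quat(s["ee_rot"]).as_matrix().round(3))
ps=[shot(n) for n in("side","top","wrist")]
for p in ps:
    cv2.imwrite(f"pics/a_{p['name']}.png",p["img"]);print(p["name"],p["fx"],p["cx"],p["cy"],np.round(p["extrinsics"],2).tolist(),[k for k in p])
    for l in "stand spindle collar bearing spacer washer retainer gear lens_cap hex_key".split():
        print(l,[(np.round(b["centre"]).tolist(),round(b["conf"],2),np.round(onz(p,b["centre"],5)).tolist()[:2]) for b in boxes_of(p,l)[:4]])
E
```

```text
pics
{'time_s': 0.0, 'q': [-1.252, 0.277, -0.028, 1.268, 0.0, 1.467], 'joint_vel': [-0.001, 0.002, 0.0, 0.001, -0.001, -0.0], 'effort': [0.002, -44.551, 29.52, 0.016, 0.0, -0.0], 'tool_pos': [255.721, -569.842, 403.578], 'ee_rot': [0.978, 0.209, -0.0, -0.001], 'ft_force': [-0.827, -0.227, 0.226], 'ft_torque': [-0.01, 0.047, -0.03], 'gripper_force': 0.0, 'gripper_width': 1.001}
[[ 0.912  0.409 -0.001]
 [ 0.409 -0.912  0.002]
 [ 0.    -0.002 -1.   ]]
side 502.0963549659238 317.11952453174433 184.3101881950836 [[-1.0, -0.05, 0.06, 450.28], [-0.08, 0.42, -0.9, 849.78], [0.01, -0.9, -0.43, 515.11], [0.0, 0.0, 0.0, 1.0]] ['img', 'fx', 'fy', 'cx', 'cy', 'extrinsics', 'shot', 'name']
stand [([302.0, 179.0], 0.77, [567.0, -259.0]), ([301.0, 161.0], 0.69, [580.0, -369.0]), ([238.0, 248.0], 0.58, [653.0, 63.0])]
spindle [([305.0, 160.0], 0.9, [570.0, -381.0])]
collar [([302.0, 155.0], 0.54, [583.0, -414.0])]
bearing [([299.0, 298.0], 0.93, [523.0, 200.0]), ([294.0, 274.0], 0.54, [538.0, 137.0]), ([378.0, 289.0], 0.48, [396.0, 166.0])]
spacer [([239.0, 246.0], 0.58, [652.0, 56.0])]
washer [([232
[... 866 characters left out ...]
[([236.0, 158.0], 0.61, [636.0, 185.0])]
retainer [([290.0, 215.0], 0.72, [509.0, 67.0]), ([420.0, 191.0], 0.52, [560.0, -221.0]), ([414.0, 190.0], 0.42, [562.0, -207.0])]
gear [([393.0, 260.0], 0.75, [409.0, -159.0])]
lens_cap [([327.0, 243.0], 0.72, [447.0, -14.0])]
hex_key [([421.0, 190.0], 0.62, [562.0, -222.0]), ([246.0, 270.0], 0.56, [390.0, 162.0])]
wrist 309.70691628693146 320.70445540725717 201.08329603767066 [[0.41, -0.86, -0.3, 331.45], [-0.91, -0.39, -0.13, -536.52], [-0.0, 0.32, -0.95, 374.76], [0.0, 0.0, 0.0, 1.0]] ['img', 'fx', 'fy', 'cx', 'cy', 'extrinsics', 'shot', 'name']
stand []
spindle []
collar []
bearing []
spacer []
washer []
retainer []
gear []
lens_cap []
hex_key []
```

Run:
```python
import cv2,numpy as np
a=cv2.imread("pics/a_top.png")[110:310,190:480];b=cv2.imread("pics/a_side.png")[110:330,190:430]
a=cv2.resize(a,None,fx=2.7,fy=2.7,interpolation=3)
cv2.imwrite("pics/top_c.png",a);cv2.imwrite("pics/side_c.png",cv2.resize(b,None,fx=2.7,fy=2.7,interpolation=3))
```

```text
(no output)
```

View pics/top_c.png

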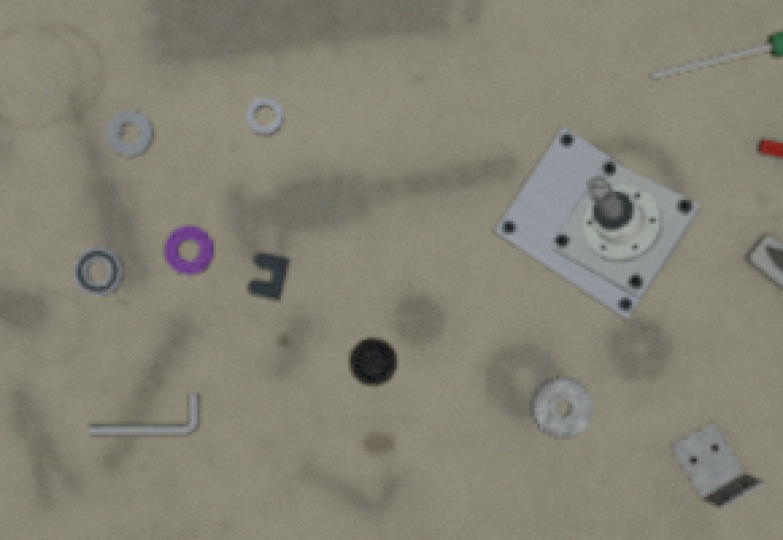

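View pics/side_c.png

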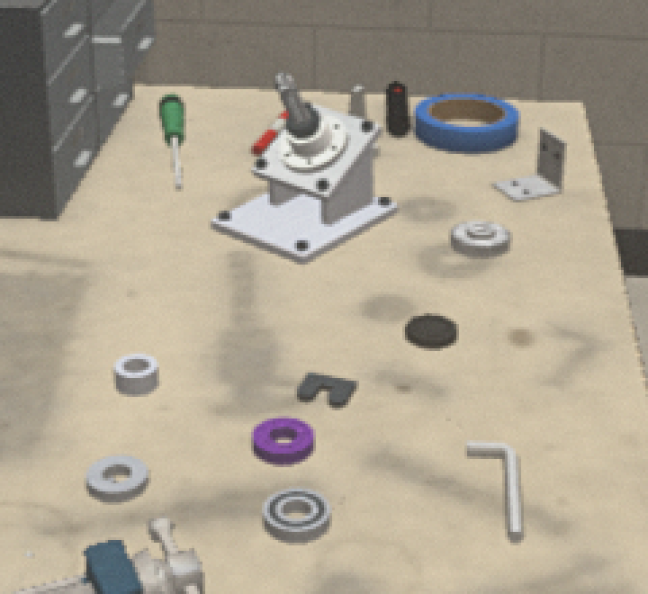

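The top view (crop pixels) shows the bearing at (98,271) with dark shields, the washer with its tab at (130,134), the spacer at (264,116) and the retainer at (268,276). The purple ring at (189,250) is the decoy. The stand is yawed about 30°, with the nose at (598,183). In the side view the nose is at (282,78).

Bearing candidates are full-image (226,210), bright steel with dark shields, and (260,203), purple. The steel one fits the description, and the enlarged crop above confirms it.

Run:
```python
from h import *
T=shot("top");S=shot("side")
f=lambda u:np.array(u)/2.7+[190,110]
P={}
for n,t,s in [("nose",(598,183),(282,78)),("f+x",(567,140),(224,216)),("f+y",(508,228),(302,245)),("f-x",(625,304),(391,208)),
 ("p+x",(609,168),(261,164)),("p+y",(561,240),(322,186)),("p-x",(635,282),(366,126)),
 ("bearing",(98,271),(297,513)),("washer",(130,134),(117,475)),("spacer",(264,116),(137,372)),("retback",(283,276),(328,380))]:
    P[n]=tri((T,f(t)),(S,f(s)));print(n,P[n].round(1),(proj(T,P[n])-f(t)).round(1))
n=np.cross(P["p+x"]-P["p+y"],P["p-x"]-P["p+y"]);n/=np.linalg.norm(n);n*=np.sign(n[2]);c=(P["p+x"]+P["p-x"])/2
print("normal",n,"plate c",c,"tip-c",P["nose"]-c,np.degrees(np.arctan2(n[1],n[0])))
# net centres
for l in "bearing washer spacer retainer".split():
    for p in(T,S):
        for b in regions_of(p,l)[:2]:print(l,p["name"],round(b["conf"],2),np.round(b["centre"],1),onz(p,b["centre"],8 if l=="spacer" else 5).round(1))
```

```text
nose [ 574.5 -174.8  138.1] [0.  0.3]
f+x [ 624.  -176.1   11.1] [-0.  -0.1]
f+y [ 552.3 -126.9   12.4] [-0.  -0.1]
f-x [ 487.2 -222.1    4. ] [0.1 1.4]
p+x [ 595.8 -201.6   49.7] [0.  0.1]
p+y [ 539.9 -163.2   49.3] [0. 0.]
p-x [ 506.6 -211.9   84.5] [-0.  -0.3]
bearing [520.1 206.9   6.1] [-0.  -0.1]
washer [633.1 181.2   6.3] [-0.1 -0.4]
spacer [645.6  70.7  10.1] [0. 0.]
retback [515.   56.    2.6] [-0. -0.]
normal [0.28611995 0.42531148 0.85863002] plate c [ 551.1883463 -206.7262291   67.0645601] tip-c [23.31106758 31.88200104 71.01679223] 56.070080037883656
bearing top 0.76 [223.8 208.7] [523.6 212.6   5. ]
bearing top 0.68 [260.1 201.2] [539.6 132.4   5. ]
bearing side 0.88 [297.4 296.6] [525.5 197.2   5. ]
bearing side 0.72 [295.9 274.2] [535.  136.3   5. ]
washer top 0.5 [241.5 160. ] [631.5 173.8   5. ]
washer side 0.62 [233.9 285.6] [633.8 178.4   5. ]
spacer top 0.42 [289.7 149.7] [653.2  66.5   8. ]
spacer side 0.63 [238.5 248.8] [649.7  71.4   8. ]
spacer side 0.57 [301.1 159.9] [ 580.1 -370.4    8. ]
retainer top 0.68 [291.9 213.9] [511.2  62.4   5. ]
retainer side 0.71 [312.2 256.2] [511.9  77.9   5. ]
```

>>> step_arm:
  plan:
    - [4.45,-2.28,0,0]
    - [8.9,-4.56,0,0]
    - [13.35,-6.84,0,0]
    - [17.8,-9.12,0,0]
    - [22.25,-11.4,0,0]
  jaw: 1
  newtons: 20

```text
time_s: 2.65
tool_pos: [413.1, -373.5, 405.0]
ee_rot: [0.978, 0.209, 0.0, 0.0]
ft_force: [0.1, 0.0, -0.2]
gripper_width: 1.0
gripper_force: 0.0
```

>>> step_arm:
  plan:
    - [4.45,-2.28,0,-0.14]
    - [8.9,-4.56,0,-0.28]
    - [13.35,-6.84,0,-0.42]
    - [17.8,-9.12,0,-0.548]
    - [22.25,-11.4,0,-0.548]

```text
time_s: 3.15
tool_pos: [569.5, -178.2, 405.0]
ee_rot: [0.884, 0.467, 0.0, 0.0]
ft_force: [1.1, -0.6, 0.7]
gripper_width: 0.998
gripper_force: 0.0
```

>>> step_arm:
  plan:
    - [1.2,0.1,3.5,0]
    - [2.4,0.2,6.4,0]
    - [2.4,0.2,6.4,0]
    - [2.4,0.2,6.4,0]
    - [2.4,0.2,6.4,0]

```text
time_s: 3.65
tool_pos: [584.1, -162.3, 342.6]
ee_rot: [0.885, 0.466, 0.001, 0.001]
ft_force: [0.3, 0.2, 1.2]
gripper_width: 1.0
gripper_force: 0.0
```

Run:
```python
from h import *
s=monitor.sense();print(s["tool_pos"].round(1) if hasattr(s["tool_pos"],"round") else s["tool_pos"],np.round(s["q"],2),s["ft_force"],s["time_s"]);print(R.from_quat(s["ee_rot"]).as_matrix().round(3))
p=shot("wrist");cv2.imwrite("pics/w1f.png",p["img"])
n=np.array([.2825,.4125,.866]);nose=np.array([574.5,-174.8,138.1]);u=proj(p,nose);print(u, [proj(p,nose-n*k).round(1) for k in(13,52,88)])
x,y=np.clip(u.astype(int),[70,60],[570,340]);cv2.imwrite("pics/w1.png",cv2.resize(p["img"][y-60:y+60,x-80:x+80],None,fx=5,fy=5,interpolation=cv2.INTER_CUBIC));print(x-80,y-60)
```

```text
[ 584.1 -162.3  342.6] [-0.38  0.28 -0.16  1.13 -0.    1.8 ] [0.30535064 0.15203407 1.20129359] 3.65
[[ 0.566  0.824  0.003]
 [ 0.824 -0.566 -0.001]
 [ 0.     0.003 -1.   ]]
[318.43561136 257.42104631] [array([318.6, 257.7]), array([318.8, 258.3]), array([319. , 258.7])]
238 197
```

View pics/w1.png

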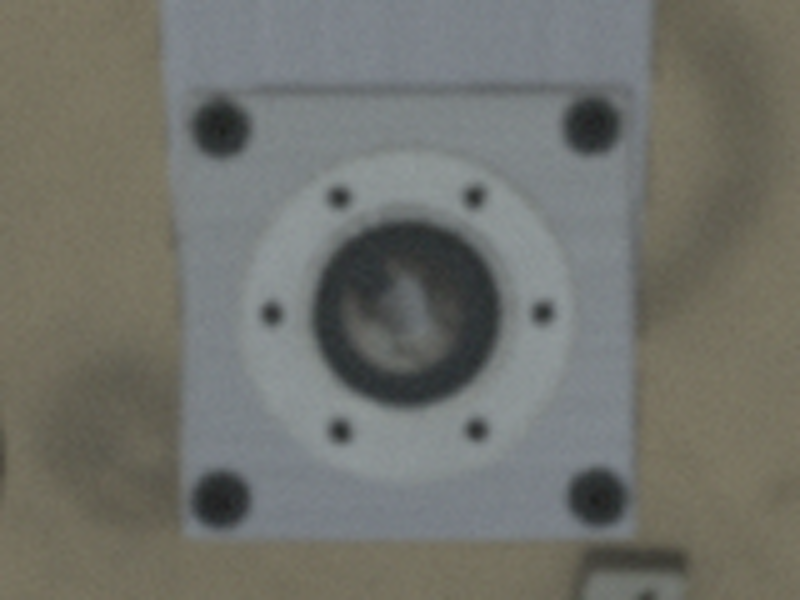

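Run:
```python
from h import *
im=cv2.imread("pics/w1f.png")[244:276,302:336]
g=cv2.normalize(cv2.GaussianBlur(im,(0,0),.6),None,0,255,cv2.NORM_MINMAX);cv2.imwrite("pics/w1z.png",cv2.resize(g,None,fx=16,fy=16,interpolation=3))
p=shot("wrist");n=np.array([.2825,.4125,.866]);c=np.array([574.5,-174.8,138.1]);sx=-np.array([.4895,.7145,-.5]);u0=proj(p,c)
print("downhill px",proj(p,c-10*sx)-u0,"spindle y px",proj(p,c+10*np.cross(n,sx))-u0)
```

```text
downhill px [ -0.05221917 -15.34735338] spindle y px [15.44832898 -0.09407134]
```

View pics/w1z.png

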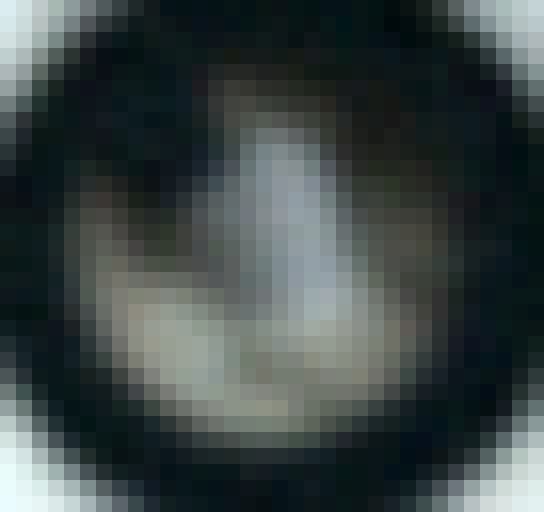

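The view straight down the spindle axis shows the keyway as a dark notch up and left of the head centre. Downhill is up in the image, so the keyway is about 46° from downhill, toward −y of the spindle. Next is the bearing.

>>> step_arm:
  plan:
    - [3.59,-3.48,0,0]
    - [7.18,-6.96,0,0]
    - [10.77,-10.44,0,0]
    - [14.36,-13.92,0,0]
    - [17.95,-17.4,0,0]

```text
time_s: 4.25
tool_pos: [541.6, 86.1, 342.6]
ee_rot: [0.885, 0.465, 0.002, 0.001]
ft_force: [1.6, 0.1, -0.5]
gripper_width: 1.0
gripper_force: 0.0
```

>>> step_arm:
  plan:
    - [3.0,-2.9,1.0,0]
    - [6.0,-5.8,2.0,0]
    - [8.93,-8.65,3.0,0]
    - [8.93,-8.65,5.0,0]
    - [8.93,-8.65,6.0,0]

```text
time_s: 4.75
tool_pos: [520.7, 208.3, 280.8]
ee_rot: [0.884, 0.467, 0.0, 0.0]
ft_force: [-0.0, 0.4, -0.5]
gripper_width: 1.004
gripper_force: 0.0
```

```bash
cat >> h.py <<'E'
def circ(p,l,near,z,rad):
    "net regions -> ellipse centre -> plane z, nearest to guess"
    out=[]
    for b in regions_of(p,l)[:4]:
        m=b["region"].astype(np.uint8);c,_=cv2.findContours(m,0,2);c=max(c,key=cv2.contourArea)
        x=np.array([onz(p,q[0],z) for q in c])[:,:2];(a,r)=cv2.minEnclosingCircle(x.astype(np.float32))
        out.append((round(b["conf"],2),np.round(a,1).tolist(),round(r,1),onz(p,b["centre"],z)[:2].round(1).tolist()))
    return out
def tool():
    s=monitor.sense();return np.array(s["tool_pos"]),R.from_quat(s["ee_rot"]).as_matrix()
def delta(X):
    t,M=tool();return (M.T@(np.asarray(X,float)-t)).round(1)
E
python3 - <<'E'
from h import *
print(tool()[0].round(1))
p=shot("wrist");cv2.imwrite("pics/w2.png",p["img"])
print(circ(p,"bearing",0,10,20),circ(p,"bearing",0,5,20));print(circ(p,"washer",0,9,20))
print(circ(p,"retainer",0,6,20),circ(p,"spacer",0,16,15))
E
```

```text
[520.7 208.3 280.8]
[(0.91, [521.5, 206.3], 21.2, [519.6, 198.0]), (0.78, [537.3, 133.2], 22.2, [540.0, 138.7])] [(0.91, [520.6, 204.8], 21.6, [518.6, 196.3]), (0.78, [536.7, 130.3], 22.7, [539.4, 135.8])]
[(0.75, [516.1, 70.1], 21.1, [517.3, 68.7]), (0.56, [633.3, 180.4], 20.8, [637.2, 185.0])]
[(0.88, [515.9, 68.6], 20.1, [515.6, 63.2])] [(0.95, [645.3, 73.5], 21.1, [644.5, 72.4])]
```

View pics/w2.png

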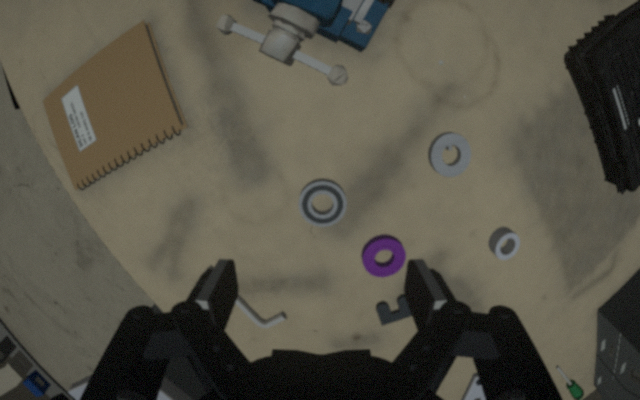

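>>> step_arm:
  plan:
    - [-0.13,0.13,4,0]
    - [-0.13,0.13,8,0]
    - [-0.13,0.13,10.5,0]
    - [-0.13,0.13,10.8,0]
    - [-0.13,0.13,10.8,0]

```text
time_s: 5.55
tool_pos: [521.6, 205.4, 173.0]
ee_rot: [0.885, 0.466, -0.0, -0.0]
ft_force: [1.3, -0.0, 0.5]
gripper_width: 0.999
gripper_force: 0.0
```

>>> step_arm:
  plan:
    - [0,0,0,0]
    - [0,0,0,0]
    - [0,0,0,0]
    - [0,0,0,0]
    - [0,0,0,0]
  jaw: -1
  newtons: 20

```text
time_s: 6.05
tool_pos: [522.0, 206.1, 174.3]
ee_rot: [0.885, 0.466, 0.001, 0.0]
ft_force: [-1.4, -0.4, 7.1]
gripper_width: 0.454
gripper_force: 19.8
```

>>> step_arm:
  plan:
    - [0,0,0,0]
    - [0,0,0,0]
    - [0,0,0,0]
    - [0,0,0,0]
    - [0,0,-2,0]

```text
time_s: 6.55
tool_pos: [519.8, 205.5, 191.3]
ee_rot: [0.885, 0.466, -0.002, -0.0]
ft_force: [-0.8, 1.1, -1.4]
gripper_width: 0.452
gripper_force: 20.9
```

Run:
```python
from h import *
print(tool()[0].round(1));p=shot("wrist");cv2.imwrite("pics/w3.png",p["img"])
print(circ(p,"bearing",0,25,20))
```

```text
[519.8 205.5 191.3]
[(0.87, [518.6, 203.6], 22.8, [522.9, 208.1]), (0.69, [552.5, 160.6], 8.0, [551.0, 162.4])]
```

>>> step_arm:
  plan:
    - [-3.04,2.89,-1.6,0]
    - [-6.08,5.78,-3.2,0]
    - [-9.12,8.67,-4.8,0]
    - [-12.16,11.56,-6.4,0]
    - [-15.2,14.45,-8,0]

```text
time_s: 7.15
tool_pos: [554.3, -2.8, 272.8]
ee_rot: [0.885, 0.466, -0.0, -0.0]
ft_force: [0.4, 0.4, -1.2]
gripper_width: 0.452
gripper_force: 20.9
```

>>> step_arm:
  plan:
    - [-3.04,2.89,-1.6,0]
    - [-6.08,5.78,-3.2,0]
    - [-9.12,8.67,-4.8,0]
    - [-12.14,11.55,-6.4,0]
    - [-12.14,11.55,-6.4,0]

```text
time_s: 7.65
tool_pos: [583.0, -171.7, 339.1]
ee_rot: [0.886, 0.464, 0.002, 0.004]
ft_force: [0.2, 0.1, 0.2]
gripper_width: 0.454
gripper_force: 20.9
```

>>> step_arm:
  plan:
    - [0,0,0,0]
    - [0,0,0.4,0]
    - [0,0,0.8,0]
    - [0,0,1.2,0]
    - [0,0,1.6,0]

```text
time_s: 8.15
tool_pos: [580.7, -165.6, 319.7]
ee_rot: [0.884, 0.467, -0.0, -0.001]
ft_force: [0.4, 0.6, -0.5]
gripper_width: 0.455
gripper_force: 20.9
```

Run:
```python
from h import *
print(tool()[0].round(1),delta([580,-167,312]));p=shot("wrist");cv2.imwrite("pics/w4.png",p["img"][130:400,170:490]);S=shot("side")
a=cv2.resize(p["img"][150:350,200:440],(600,500));b=cv2.resize(S["img"][90:190,260:348],(440,500),interpolation=3)
cv2.imwrite("pics/w4.png",cv2.resize(np.hstack([a,b]),(790,380)))
```

```text
[ 580.7 -165.6  319.7] [-1.5  0.2  7.7]
```

View pics/w4.png

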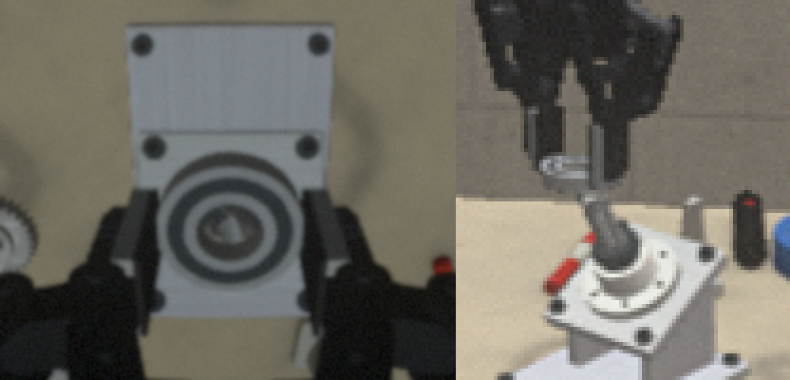

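>>> step_arm:
  plan:
    - [0,0,0.5,0]
    - [0,0,0.8,0]
    - [0,0,1.1,0]
    - [0,0,1.35,0]
    - [0,0,1.6,0]

```text
time_s: 8.75
tool_pos: [581.6, -166.0, 307.6]
ee_rot: [0.885, 0.466, 0.002, 0.0]
ft_force: [-3.6, 5.4, 12.6]
gripper_width: 0.454
gripper_force: 25.3
```

```bash
cat > two.py <<'E'
from h import *
import sys
print(tool()[0].round(1));p=shot("wrist");S=shot("side")
a=cv2.resize(p["img"][150:350,200:440],(600,500));b=cv2.resize(S["img"][90:190,260:348],(440,500),interpolation=3)
cv2.imwrite(sys.argv[1],cv2.resize(np.hstack([a,b]),(790,380)))
E
python3 two.py pics/w5.png
```

```text
[ 581.6 -166.   307.6]
```

View pics/w5.png

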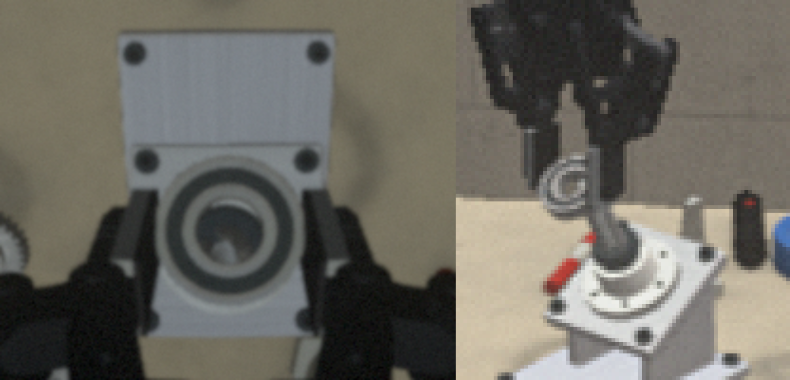

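>>> step_arm:
  plan:
    - [0,0,-1.6,0]
    - [-0.3,0,-1.8,0]
    - [-0.6,0,-1.6,0]
    - [-0.62,0,-1.2,0]
    - [-0.62,0,-1.17,0]

```text
time_s: 9.35
tool_pos: [576.8, -171.8, 314.6]
ee_rot: [0.885, 0.466, -0.001, -0.001]
ft_force: [-0.2, 0.2, -1.2]
gripper_width: 0.454
gripper_force: 24.2
```

>>> step_arm:
  plan:
    - [-0.1,0,0.17,0]
    - [-0.25,0,0.43,0]
    - [-0.4,0,0.7,0]
    - [-0.5,0,0.87,0]
    - [-0.6,0,1.04,0]

```text
time_s: 9.85
tool_pos: [575.2, -175.4, 306.8]
ee_rot: [0.884, 0.467, 0.003, -0.002]
ft_force: [2.6, 8.2, 4.9]
gripper_width: 0.455
gripper_force: 24.7
```

>>> step_arm:
  plan:
    - [0.25,0,0,0]
    - [0.2,0,0.25,0]
    - [0.05,0,0.5,0]
    - [-0.1,0,0.75,0]
    - [-0.25,0,1.0,0]

```text
time_s: 10.35
tool_pos: [572.4, -179.1, 295.5]
ee_rot: [0.885, 0.466, -0.0, -0.0]
ft_force: [0.7, 2.1, 1.3]
gripper_width: 0.452
gripper_force: 24.4
```

>>> step_arm:
  plan:
    - [-0.15,0,0.26,0]
    - [-0.3,0,0.52,0]
    - [-0.45,0,0.78,0]
    - [-0.6,0,1.04,0]
    - [-0.6,0,1.04,0]

```text
time_s: 10.85
tool_pos: [569.1, -183.8, 285.0]
ee_rot: [0.885, 0.466, -0.0, -0.0]
ft_force: [0.8, 1.9, -3.8]
gripper_width: 0.45
gripper_force: 24.1
```

>>> step_arm:
  plan:
    - [0,0,0,0]
    - [0,0,0,0]
    - [0,0,0,0]
    - [0,0,-0.5,0]
    - [0,0,-2,0]
  jaw: 1

```text
time_s: 11.35
tool_pos: [568.6, -183.6, 304.9]
ee_rot: [0.885, 0.466, -0.001, -0.001]
ft_force: [-0.1, -0.1, -0.9]
gripper_width: 1.001
gripper_force: 0.0
```

>>> step_arm:
  plan:
    - [0,0,-3,0]
    - [0,0,-5,0]
    - [0,0,-5,0]
    - [0,0,-5,0]
    - [0,0,-5,0]

```text
time_s: 11.85
tool_pos: [568.9, -183.6, 354.9]
ee_rot: [0.885, 0.466, -0.0, -0.001]
ft_force: [-0.1, -1.0, -0.6]
gripper_width: 1.0
gripper_force: 0.0
```

```bash
cat > loc.py <<'E'
from h import *
import sys
# depth along the axis of a part from the regions in side/top pictures
NOSE=np.array([573.7,-176,139.]);N=np.array([.2825,.4125,.866])
def where(l):
    for n in("side","top"):
        p=shot(n)
        for b in boxes_of(p,l)[:3]:
            k=np.linspace(-100,60,321);d=[np.linalg.norm(proj(p,NOSE+N*t)-b["centre"]) for t in k];i=int(np.argmin(d))
            if d[i]<12: print(l,n,round(b["conf"],2),"spindle z",88+k[i],"off px",round(d[i],1))
if __name__=="__main__":
    for l in sys.argv[1:]: where(l)
E
python3 loc.py bearing; python3 two.py pics/w6.png
```

```text
bearing side 0.42 spindle z 36.5 off px 2.5
bearing top 0.27 spindle z 76.0 off px 4.1
[ 569.  -183.6  354.5]
```

>>> step_arm:
  plan:
    - [4.7,-1.5,0,0]
    - [9.4,-3.0,0,0]
    - [14.1,-4.5,0,0]
    - [18.8,-6.0,0.5,0]
    - [22.5,-7.2,3,0]

```text
time_s: 12.65
tool_pos: [639.3, 45.0, 328.5]
ee_rot: [0.884, 0.467, 0.003, 0.002]
ft_force: [0.6, -0.4, -0.5]
gripper_width: 0.999
gripper_force: 0.0
```

>>> step_arm:
  plan:
    - [2.5,-0.8,4,0]
    - [2.9,-0.9,7,0]
    - [2.9,-0.9,7,0]
    - [2.9,-0.9,7,0]
    - [2.9,-0.9,7,0]

```text
time_s: 13.15
tool_pos: [647.2, 70.8, 257.7]
ee_rot: [0.885, 0.466, 0.001, 0.001]
ft_force: [0.2, 0.1, 1.0]
gripper_width: 1.001
gripper_force: 0.0
```

Run:
```python
from h import *
print(tool()[0].round(1));p=shot("wrist");c=circ(p,"spacer",0,16,15);print(c)
g=[645.5,72.3];print(delta([*g,175]))
for b in boxes_of(p,"spacer")[:2]:
    o,d=ray(p,b["centre"]);print(b["conf"],np.round(b["centre"]),[(o+d*(z-o[2])/d[2]).round(1)[:2].tolist() for z in(8,12,16)])
cv2.imwrite("pics/w7.png",p["img"])
```

```text
[647.2  70.8 257.7]
[(0.74, [416.1, 167.2], 45.7, [403.3, 159.9]), (0.68, [647.9, 69.8], 17.2, [645.1, 66.7])]
[ 0.1 -2.7 83.2]
0.62 [322. 220.] [[644.0, 63.6], [644.9, 65.0], [645.8, 66.3]]
```

>>> step_arm:
  plan:
    - [-0.2,0,4,0]
    - [-0.2,0,7.5,0]
    - [-0.2,0,8.2,0]
    - [-0.2,0,8.2,0]
    - [-0.2,0,8.2,0]

```text
time_s: 13.8
tool_pos: [646.2, 69.7, 175.6]
ee_rot: [0.885, 0.466, 0.001, 0.001]
ft_force: [-0.3, 1.0, -0.1]
gripper_width: 0.998
gripper_force: 0.0
```

>>> step_arm:
  plan:
    - [0,0,0,0]
    - [0,0,0,0]
    - [0,0,0,0]
    - [0,0,0,0]
    - [0,0,0,0]
  jaw: -1
  newtons: 20

```text
time_s: 14.3
tool_pos: [645.4, 69.9, 174.5]
ee_rot: [0.885, 0.466, 0.001, 0.0]
ft_force: [-0.7, -0.9, 4.1]
gripper_width: 0.345
gripper_force: 19.7
```

>>> step_arm:
  plan:
    - [0,0,0,0]
    - [0,0,0,0]
    - [0,0,-3,0]
    - [0,0,-7,0]
    - [0,0,-10,0]

```text
time_s: 14.8
tool_pos: [645.0, 69.9, 274.7]
ee_rot: [0.885, 0.466, -0.0, -0.0]
ft_force: [0.7, 0.1, -0.8]
gripper_width: 0.34
gripper_force: 20.2
```

Run:
```python
from h import *
t,M=tool();print(t.round(1));p=shot("wrist");c=circ(p,"spacer",0,t[2]-173+14,15);print(c,[(M.T@(np.array([*q[1],0])-t)).round(1)[:2] for q in c])
print(delta([575.5+11*.565,-173.3+11*.825,335]))
```

```text
[645.   69.9 274.7]
[(0.97, [645.9, 71.6], 18.7, [642.8, 71.2]), (0.21, [596.2, 99.7], 12.7, [597.0, 98.5])] [array([ 1.9, -0.2]), array([ -3., -57.])]
[-230.    78.7  -56.9]
```

>>> step_arm:
  plan:
    - [-4.0,1.4,-2.5,0]
    - [-8.0,2.7,-5,0]
    - [-12.6,4.3,-6,0]
    - [-17.2,5.9,-6,0]
    - [-21,7.2,-6,0]

```text
time_s: 15.4
tool_pos: [584.6, -146.0, 332.9]
ee_rot: [0.885, 0.466, -0.0, -0.0]
ft_force: [0.1, 0.1, 0.3]
gripper_width: 0.34
gripper_force: 20.2
```

>>> step_arm:
  plan:
    - [-1.5,0.5,0,0]
    - [-2.05,0.67,0,0]
    - [-2.05,0.67,0.5,0]
    - [-2.05,0.67,1.0,0]
    - [-2.05,0.67,1.6,0]

```text
time_s: 15.9
tool_pos: [580.0, -163.2, 317.0]
ee_rot: [0.884, 0.467, 0.0, -0.001]
ft_force: [-0.6, 3.8, 10.5]
gripper_width: 0.34
gripper_force: 21.1
```

>>> step_arm:
  plan:
    - [0,0,0.3,0]
    - [0,0,0.6,0]
    - [0,0,0.9,0]
    - [0,0,1.2,0]
    - [0,0,1.3,0]

```text
time_s: 16.4
tool_pos: [580.9, -162.6, 306.6]
ee_rot: [0.884, 0.467, 0.002, -0.0]
ft_force: [-0.7, 6.0, 10.6]
gripper_width: 0.343
gripper_force: 23.0
```

```bash
python3 two.py pics/w8.png
```

```text
[ 580.9 -162.6  306.6]
```

View pics/w8.png

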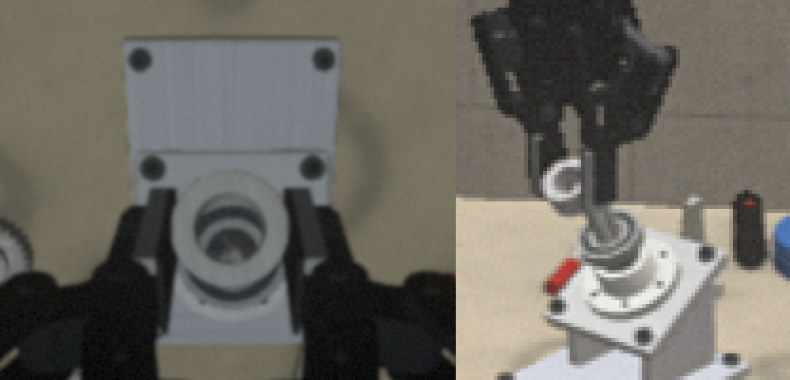

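>>> step_arm:
  plan:
    - [0,0,-1.6,0]
    - [-0.2,0,-1.9,0]
    - [-0.35,0,-1.7,0]
    - [-0.35,0,-1.5,0]
    - [-0.35,0,-1.3,0]

```text
time_s: 17.0
tool_pos: [577.2, -167.4, 316.3]
ee_rot: [0.885, 0.466, -0.001, -0.001]
ft_force: [-0.1, 0.0, -1.0]
gripper_width: 0.342
gripper_force: 22.2
```

>>> step_arm:
  plan:
    - [-0.1,0,0.17,0]
    - [-0.2,0,0.35,0]
    - [-0.35,0,0.61,0]
    - [-0.5,0,0.87,0]
    - [-0.6,0,1.04,0]

```text
time_s: 17.5
tool_pos: [574.5, -172.6, 307.1]
ee_rot: [0.885, 0.466, 0.001, -0.0]
ft_force: [1.6, 0.7, 0.0]
gripper_width: 0.341
gripper_force: 22.3
```

>>> step_arm:
  plan:
    - [-0.05,0.1,0.17,0]
    - [-0.15,0.17,0.35,0]
    - [-0.3,0.17,0.61,0]
    - [-0.45,0.17,0.87,0]
    - [-0.6,0.17,1.13,0]

```text
time_s: 18.0
tool_pos: [572.0, -178.6, 295.6]
ee_rot: [0.885, 0.466, -0.0, -0.0]
ft_force: [0.2, -0.3, -0.5]
gripper_width: 0.342
gripper_force: 22.2
```

>>> step_arm:
  plan:
    - [-0.15,0,0.26,0]
    - [-0.3,0,0.52,0]
    - [-0.45,0,0.78,0]
    - [-0.55,0,0.95,0]
    - [-0.55,0,0.95,0]

```text
time_s: 18.5
tool_pos: [568.9, -183.1, 286.1]
ee_rot: [0.885, 0.466, -0.0, -0.0]
ft_force: [0.0, 1.1, -0.7]
gripper_width: 0.342
gripper_force: 22.2
```

>>> step_arm:
  plan:
    - [0,0,0,0]
    - [0,0,0,0]
    - [0,0,0,0]
    - [0,0,-0.5,0]
    - [0,0,-2,0]
  jaw: 1

```text
time_s: 19.0
tool_pos: [568.4, -182.7, 305.7]
ee_rot: [0.885, 0.466, -0.001, -0.001]
ft_force: [-0.1, 0.2, -0.6]
gripper_width: 1.002
gripper_force: 0.0
```

>>> step_arm:
  plan:
    - [0,0,-3,0]
    - [0,0,-7,0]
    - [0,0,-7,0]
    - [0,0,-7,0]
    - [0,0,-7,0]

```text
time_s: 19.5
tool_pos: [568.8, -182.9, 376.3]
ee_rot: [0.885, 0.466, -0.0, -0.0]
ft_force: [0.5, 0.1, -0.3]
gripper_width: 0.996
gripper_force: 0.0
```

```bash
python3 loc.py spacer bearing
python3 - <<'E'
from h import *
print(delta([633,180.5,280]))
im=cv2.imread("pics/w2.png");g=im[130:180,425:475]
g=cv2.cvtColor(g,6)
# tab: brightness inside the bore radius, by polar angle
p=shot("wrist")
E
```

```text
spacer side 0.51 spindle z 47.0 off px 0.4
spacer top 0.36 spindle z 69.5 off px 7.1
bearing side 0.58 spindle z 34.5 off px 1.1
[ 336.  -152.7   95.9]
```

>>> step_arm:
  plan:
    - [4.5,-2.05,0,0]
    - [9.0,-4.1,0,0]
    - [13.5,-6.15,0,0]
    - [18,-8.2,0,0]
    - [22.5,-10.2,0,0]

```text
time_s: 20.45
tool_pos: [612.3, 62.1, 376.5]
ee_rot: [0.885, 0.466, 0.0, 0.0]
ft_force: [0.6, 0.2, -0.4]
gripper_width: 0.992
gripper_force: 0.0
```

>>> step_arm:
  plan:
    - [4.0,-1.8,2,0]
    - [8,-3.6,4,0]
    - [11.1,-5.07,7,0]
    - [11.1,-5.07,12,0]
    - [11.1,-5.07,13.6,0]

```text
time_s: 20.95
tool_pos: [630.5, 181.3, 235.0]
ee_rot: [0.884, 0.467, -0.004, -0.001]
ft_force: [-1.6, -0.6, -0.2]
gripper_width: 1.003
gripper_force: 0.0
```

Run:
```python
from h import *
t,M=tool();print(t.round(1));p=shot("wrist");im=p["img"]
for c in circ(p,"washer",0,9,19):print(c)
c0=np.array([633,180.5])
cc=circ(p,"washer",0,9,19)
if cc: c0=np.array(min(cc,key=lambda c:np.hypot(*(np.array(c[1])-c0)))[1])
# rectify onto z=9 plane, tool-free world axes: 60mm square, 8px/mm; up=+x, left=+y
S=480;out=np.zeros((S,S,2),np.float32)
for i in range(0,S):
    for j in range(0,S):
        out[i,j]=proj(p,[c0[0]+(240-i)/8,c0[1]+(240-j)/8,9])
r=cv2.remap(im,out[...,0],out[...,1],cv2.INTER_CUBIC);cv2.imwrite("pics/w9.png",r);print(c0)
```

```text
[630.5 181.3 235. ]
(0.92, [634.2, 181.1], 20.5, [636.4, 182.8])
[634.2 181.1]
```

View pics/w9.png

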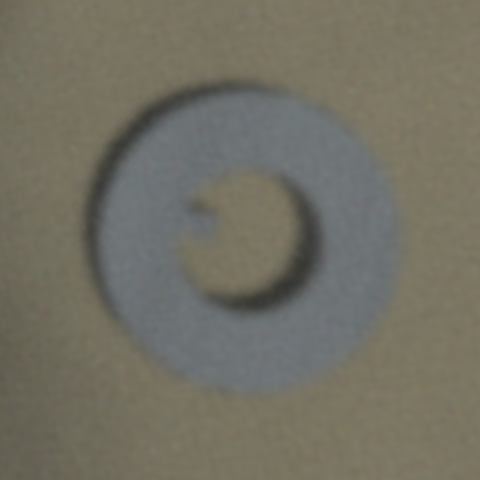

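>>> step_arm:
  plan:
    - [0,0,0,0.14]
    - [0,0,0,0.28]
    - [0,0,0,0.42]
    - [0,0,0,0.55]
    - [0,0,0,0.55]

```text
time_s: 21.6
tool_pos: [634.8, 179.6, 244.0]
ee_rot: [0.978, 0.208, 0.003, 0.0]
ft_force: [-1.3, -1.0, -0.4]
gripper_width: 0.998
gripper_force: 0.0
```

Run:
```python
from h import *
t,M=tool();print(t.round(1),np.degrees(np.arctan2(M[1,0],M[0,0])),monitor.sense()["q"]);p=shot("wrist")
for c in circ(p,"washer",0,9,19):print(c)
print(delta([634,179.9,174]))
```

```text
[634.8 179.6 244. ] 23.971049468167884 [ 1.77842460e-01  4.51238347e-01 -1.34756829e-01  9.79218710e-01
 -4.73646834e-05  2.90106497e+00]
(0.56, [634.7, 180.8], 20.5, [638.3, 183.6])
[-0.6 -0.3 69. ]
```

>>> step_arm:
  plan:
    - [0,0,3.5,0]
    - [0,0,5.5,0]
    - [0,0,6.3,0]
    - [0,0,6.6,0]
    - [0,0,6.6,0]

```text
time_s: 22.2
tool_pos: [633.7, 180.4, 175.1]
ee_rot: [0.978, 0.209, 0.001, 0.0]
ft_force: [-0.4, 0.1, -0.5]
gripper_width: 0.996
gripper_force: 0.0
```

Positioned within 0.5 mm, so I'll close the jaws.

>>> step_arm:
  plan:
    - [0,0,0.08,0]
    - [0,0,0.08,0]
    - [0,0,0.08,0]
    - [0,0,0.08,0]
    - [0,0,0.08,0]
  jaw: -1
  newtons: 20

```text
time_s: 22.7
tool_pos: [633.6, 180.5, 174.6]
ee_rot: [0.978, 0.208, 0.001, 0.0]
ft_force: [-1.4, -0.6, 4.3]
gripper_width: 0.432
gripper_force: 19.9
```

>>> step_arm:
  plan:
    - [0,0,0,0]
    - [0,0,0,0]
    - [0,0,-3,0]
    - [0,0,-7,0]
    - [0,0,-11,0]

```text
time_s: 23.2
tool_pos: [632.4, 180.3, 283.3]
ee_rot: [0.978, 0.208, -0.001, -0.0]
ft_force: [1.4, -0.2, -1.5]
gripper_width: 0.432
gripper_force: 20.4
```

Run:
```python
from h import *
t,M=tool();print(t.round(1),monitor.sense()["gripper_width"]);p=shot("wrist")
for c in circ(p,"washer",0,t[2]-164,19):print(c,(M.T@(np.array([*c[1],0])-t)).round(1)[:2])
n=[576.5+10*.565,-172.3+10*.825,342];print(n,delta(n))
```

```text
[632.4 180.3 283.3] 0.43222864641562714
(0.96, [634.2, 181.5], 20.7, [638.3, 184.6]) [ 2.9 -0.1]
[582.15, -164.05, 342] [-189.2  293.3  -53.1]
```

>>> step_arm:
  plan:
    - [-2.55,3.95,-1,0]
    - [-5.1,7.9,-2,0]
    - [-7.65,11.85,-3,0]
    - [-10.2,15.8,-4,0]
    - [-12.75,19.75,-5,0]

```text
time_s: 23.8
tool_pos: [596.3, -53.4, 332.9]
ee_rot: [0.978, 0.209, -0.001, -0.0]
ft_force: [0.5, 1.0, -0.6]
gripper_width: 0.428
gripper_force: 20.4
```

>>> step_arm:
  plan:
    - [-2.5,3.9,-0.3,-0.14]
    - [-4.9,7.7,-0.6,-0.28]
    - [-6.17,9.58,-0.87,-0.42]
    - [-6.17,9.58,-0.87,-0.55]
    - [-6.17,9.58,-0.87,-0.55]

```text
time_s: 24.3
tool_pos: [579.4, -165.4, 341.3]
ee_rot: [0.885, 0.465, -0.0, -0.001]
ft_force: [-0.6, -0.2, -0.9]
gripper_width: 0.431
gripper_force: 20.5
```

Run:
```python
from h import *
g=cv2.GaussianBlur(cv2.imread("pics/w1f.png",0),(0,0),.5)
for c in((318.3,260.1),(319,259.6)):
  P=cv2.warpPolar(g,(40,72),c,10,cv2.WARP_POLAR_LINEAR)  # rows: 5deg, cw in image from +x; cols .25px
  prof=P[:,24:40].mean(1)
  off=[(5*i-270) for i in range(72)]  # 270deg = up ; negative = to the left
  print([(o,int(v)) for o,v in zip(off,prof) if -100<=o<=60])
t,M=tool();print(t.round(1),np.degrees(np.arctan2(M[1,0],M[0,0])))
p=shot("wrist");cv2.imwrite("pics/w10f.png",p["img"])
n=np.array([.2825,.4125,.866]);nose=np.array([576.5,-172.3,142]);print([proj(p,nose-n*k).round(1) for k in(0,8,40)])
for c in circ(p,"washer",0,t[2]-164,19):print(c,(M.T@(np.array([*c[1],0])-t)).round(1)[:2])
```

```text
[(-100, 87), (-95, 85), (-90, 75), (-85, 70), (-80, 68), (-75, 64), (-70, 62), (-65, 59), (-60, 56), (-55, 55), (-50, 56), (-45, 57), (-40, 57), (-35, 57), (-30, 59), (-25, 63), (-20, 67), (-15, 74), (-10, 80), (-5, 86), (0, 86), (5, 87), (10, 84), (15, 84), (20, 81), (25, 77), (30, 71), (35, 68), (40, 67), (45, 64), (50, 65), (55, 67), (60, 68)]
[(-100, 84), (-95, 73), (-90, 73), (-85, 67), (-80, 64), (-75, 62), (-70, 60), (-65, 58), (-60, 57), (-55, 57), (-50, 57), (-45, 57), (-40, 58), (-35, 60), (-30, 63), (-25, 67), (-20, 76), (-15, 79), (-10, 83), (-5, 83), (0, 82), (5, 79), (10, 78), (15, 75), (20, 72), (25, 66), (30, 63), (35, 61), (40, 60), (45, 60), (50, 60), (55, 63), (60, 64)]
[ 579.4 -165.4  341.3] 55.44715418221932
[array([323.4, 249.6]), array([323.4, 250.1]), array([323.1, 251.6])]
(0.6, [580.8, -163.4], 20.5, [580.8, -159.8]) [2.5 0.5]
```

>>> step_arm:
  plan:
    - [0,0,0.8,0]
    - [0,0,1.4,0]
    - [0,0,1.8,0]
    - [0,0,2.1,0]
    - [0,0,2.3,0]

```text
time_s: 24.9
tool_pos: [579.9, -164.2, 318.7]
ee_rot: [0.885, 0.466, -0.0, -0.0]
ft_force: [0.9, 0.1, -0.2]
gripper_width: 0.43
gripper_force: 20.5
```

>>> step_arm:
  plan:
    - [0,0,0.3,0]
    - [0,0,0.6,0]
    - [0,0,0.9,0]
    - [0,0,1.2,0]
    - [0,0,1.3,0]

```text
time_s: 25.4
tool_pos: [580.6, -164.4, 308.0]
ee_rot: [0.885, 0.466, 0.001, 0.001]
ft_force: [-1.2, 1.6, 8.3]
gripper_width: 0.427
gripper_force: 23.0
```

Run:
```python
from h import *
t,M=tool();p=shot("wrist");cv2.imwrite("pics/w11f.png",p["img"])
for b in regions_of(p,"washer")[:1]:
    c,_=cv2.findContours(b["region"].astype(np.uint8),0,2);c=max(c,key=cv2.contourArea);print("wrist ellipse",cv2.fitEllipse(c),b["conf"])
S=shot("side")
for b in regions_of(S,"washer")[:2]:
    c,_=cv2.findContours(b["region"].astype(np.uint8),0,2);c=max(c,key=cv2.contourArea);print("side",cv2.boundingRect(c),b["conf"])
cv2.imwrite("pics/s11f.png",S["img"])
```

```text
wrist ellipse ((320.80035400390625, 265.9544677734375), (72.68960571289062, 73.20059204101562), 46.34370803833008) 0.72
side (283, 133, 12, 16) 0.48
```

>>> step_arm:
  plan:
    - [0,0,-1.5,0]
    - [-0.2,0.15,-1.8,0]
    - [-0.45,0.15,-1.6,0]
    - [-0.57,0.15,-1.4,0]
    - [-0.57,0.15,-1.35,0]

```text
time_s: 26.1
tool_pos: [577.4, -170.2, 318.8]
ee_rot: [0.885, 0.466, -0.001, -0.001]
ft_force: [0.7, 0.4, -0.6]
gripper_width: 0.432
gripper_force: 22.2
```

>>> step_arm:
  plan:
    - [-0.1,0,0.17,0]
    - [-0.2,0,0.35,0]
    - [-0.3,0,0.52,0]
    - [-0.4,0,0.7,0]
    - [-0.4,0,0.7,0]

```text
time_s: 26.6
tool_pos: [575.6, -173.4, 312.4]
ee_rot: [0.885, 0.466, -0.0, -0.0]
ft_force: [0.4, -0.2, -1.0]
gripper_width: 0.428
gripper_force: 22.2
```

>>> step_arm:
  plan:
    - [-0.1,0,0.17,0]
    - [-0.2,0,0.35,0]
    - [-0.3,0,0.52,0]
    - [-0.35,0,0.61,0]
    - [-0.35,0,0.61,0]

```text
time_s: 27.1
tool_pos: [573.9, -175.9, 306.5]
ee_rot: [0.885, 0.466, 0.001, -0.0]
ft_force: [2.8, 3.4, -1.1]
gripper_width: 0.428
gripper_force: 22.1
```

>>> step_arm:
  plan:
    - [0.1,0,0.0,0]
    - [0.05,0,0.17,0]
    - [-0.05,0,0.35,0]
    - [-0.15,0,0.52,0]
    - [-0.25,0,0.7,0]

```text
time_s: 27.6
tool_pos: [572.0, -178.6, 299.4]
ee_rot: [0.885, 0.466, -0.001, 0.0]
ft_force: [-0.3, 0.8, -0.4]
gripper_width: 0.431
gripper_force: 22.2
```

>>> step_arm:
  plan:
    - [-0.1,0,0.17,0]
    - [-0.2,0,0.35,0]
    - [-0.25,0,0.43,0]
    - [-0.25,0,0.43,0]
    - [-0.25,0,0.43,0]

```text
time_s: 28.1
tool_pos: [570.9, -180.4, 295.4]
ee_rot: [0.885, 0.466, -0.0, 0.0]
ft_force: [-1.1, -0.0, -0.8]
gripper_width: 0.427
gripper_force: 22.2
```

>>> step_arm:
  plan:
    - [0,0,0,0]
    - [0,0,0,0]
    - [0,0,0,0]
    - [0,0,-0.5,0]
    - [0,0,-2,0]
  jaw: 1

```text
time_s: 28.6
tool_pos: [570.2, -180.0, 314.6]
ee_rot: [0.885, 0.466, -0.001, -0.001]
ft_force: [0.4, 0.4, 0.4]
gripper_width: 1.007
gripper_force: 0.0
```

>>> step_arm:
  plan:
    - [0,0,-3,0]
    - [0,0,-6,0]
    - [0,0,-6,0]
    - [0,0,-6,0]
    - [0,0,-6,0]

```text
time_s: 29.1
tool_pos: [570.5, -180.2, 375.1]
ee_rot: [0.885, 0.466, -0.0, -0.0]
ft_force: [-0.6, 0.0, -0.2]
gripper_width: 1.004
gripper_force: 0.0
```

```bash
python3 loc.py washer spacer bearing
python3 - <<'E'
from h import *
t,M=tool();print(t.round(1));p=shot("wrist");cv2.imwrite("pics/w12f.png",p["img"])
N=np.array([.2825,.4125,.866]);nose=np.array([576.5,-172.3,142])
for l in("washer","spacer","bearing"):
  for b in regions_of(p,l)[:2]:
    c,_=cv2.findContours(b["region"].astype(np.uint8),0,2);c=max(c,key=cv2.contourArea);print(l,round(b["conf"],2),np.round(cv2.minEnclosingCircle(c)[0],1),round(cv2.minEnclosingCircle(c)[1],1))
# expected radius px of washer top (r 19) for spindle z of the top face
sy=np.array([.825,-.565,0])
for z in (71.5,83,88):
  q=nose+N*(z-88);print(z,proj(p,q).round(1),(np.linalg.norm(proj(p,q+19*sy)-proj(p,q-19*sy))/2).round(1))
E
```

```text
washer top 0.63 spindle z 83.5 off px 5.0
spacer side 0.49 spindle z 44.0 off px 1.5
bearing side 0.5 spindle z 36.0 off px 5.0
[ 570.9 -180.4  375.4]
washer 0.96 [320.7 211.1] 25.9
washer 0.49 [321.2 223.2] 32.1
bearing 0.7 [319.5 227. ] 20.6
bearing 0.36 [320.7 199.3] 77.1
71.5 [320.7 209.1] 25.2
83 [320.6 206.4] 26.5
88 [320.6 205.2] 27.0
```

>>> step_arm:
  plan:
    - [3.3,-3.6,0,0]
    - [6.6,-7.2,0,0]
    - [9.9,-10.8,0,0]
    - [13.2,-14.4,0,0]
    - [16.5,-18.0,1,0]

```text
time_s: 30.4
tool_pos: [515.8, 59.1, 367.0]
ee_rot: [0.885, 0.466, 0.002, 0.001]
ft_force: [0.9, -0.1, 0.7]
gripper_width: 1.001
gripper_force: 0.0
```

>>> step_arm:
  plan:
    - [0.6,-0.6,4.5,-0.13]
    - [0.6,-0.6,9,-0.26]
    - [0.6,-0.6,12,-0.39]
    - [0.6,-0.6,12.5,-0.39]
    - [0.6,-0.6,12.5,-0.39]

```text
time_s: 30.9
tool_pos: [513.9, 65.8, 239.9]
ee_rot: [0.779, 0.628, -0.001, -0.001]
ft_force: [-0.5, 0.3, 0.5]
gripper_width: 1.004
gripper_force: 0.0
```

Run:
```python
from h import *
t,M=tool();print(t.round(1),np.degrees(np.arctan2(M[1,0],M[0,0])));p=shot("wrist");cv2.imwrite("pics/w13f.png",p["img"])
for b in regions_of(p,"retainer")[:2]:
    c,_=cv2.findContours(b["region"].astype(np.uint8),0,1);c=max(c,key=cv2.contourArea)
    x=np.array([onz(p,q[0],5)[:2] for q in c],np.float32);print(b["conf"],cv2.minAreaRect(x),cv2.boxPoints(cv2.minAreaRect(x)).round(1).tolist(),np.round(b["centre"]))
    m=cv2.moments(b["region"].astype(np.uint8),True);print("centroid",onz(p,(m["m10"]/m["m00"],m["m01"]/m["m00"]),5).round(1))
# threshold version for angle
g=cv2.cvtColor(p["img"],6);b=regions_of(p,"retainer")[0]["centre"];x,y=map(int,b)
S=400;mp=np.array([[proj(p,[514+(200-i)/6,66+(200-j)/6,6]) for j in range(S)] for i in range(S)],np.float32)
r=cv2.remap(g,mp[...,0],mp[...,1],2);cv2.imwrite("pics/w13.png",r)
_,bw=cv2.threshold(cv2.GaussianBlur(r,(0,0),2),0,255,cv2.THRESH_BINARY_INV+cv2.THRESH_OTSU)
n,l,st,ce=cv2.connectedComponentsWithStats(bw)
for i in range(1,n):
    if st[i,4]>5000:
        yx=np.argwhere(l==i)[:,::-1].astype(np.float32);R_=cv2.minAreaRect(yx);print(st[i].tolist(),R_,"ctr world",514+(200-R_[0][1])/6,66+(200-R_[0][0])/6,"size mm",np.array(R_[1])/6)
```

```text
[513.9  65.8 239.9] 77.75236959056846
0.74 ((516.1068725585938, 67.0772476196289), (30.777454376220703, 36.23727798461914), 75.90735626220703) [[494.79998779296875, 56.599998474121094], [529.9000244140625, 47.70000076293945], [537.4000244140625, 77.5999984741211], [502.29998779296875, 86.4000015258789]] [324. 215.]
centroid [515.7  66.3   5. ]
[85, 69, 217, 240, 32652] ((188.8576202392578, 183.8428192138672), (186.22976684570312, 218.7491912841797), 13.749048233032227) ctr world 516.6928634643555 67.85706329345703 size mm [31.03829447 36.45819855]
```

View pics/w13.png

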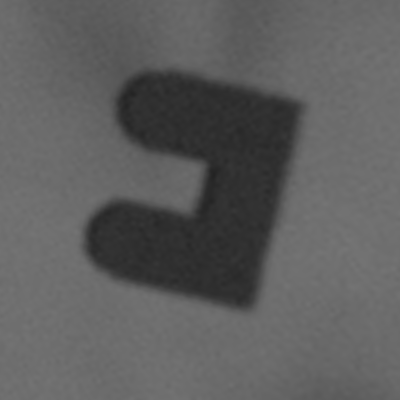

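The rectified crop shows the retainer with its slot opening left, at azimuth about 76°. Its back edge runs from (300,105) to (252,308).

>>> step_arm:
  plan:
    - [-0.23,0.2,3,0.026]
    - [-0.23,0.2,5.5,0.026]
    - [-0.23,0.2,6.2,0.026]
    - [-0.23,0.2,6.4,0.026]
    - [-0.23,0.2,6.4,0.026]

```text
time_s: 31.55
tool_pos: [516.6, 63.1, 177.7]
ee_rot: [0.786, 0.618, 0.001, 0.001]
ft_force: [-0.7, -0.1, -0.5]
gripper_width: 0.998
gripper_force: 0.0
```

>>> step_arm:
  plan:
    - [0,0,0,0]
    - [0,0,0,0]
    - [0,0,0,0]
    - [0,0,0,0]
    - [0,0,0,0]

```text
time_s: 32.05
tool_pos: [515.7, 63.3, 176.6]
ee_rot: [0.786, 0.619, 0.0, 0.0]
ft_force: [-1.0, -0.3, -0.0]
gripper_width: 1.002
gripper_force: 0.0
```

>>> step_arm:
  plan:
    - [0,0,0.12,0]
    - [0,0,0.12,0]
    - [0,0,0.12,0]
    - [0,0,0.12,0]
    - [0,0,0.12,0]
  jaw: -1
  newtons: 20

```text
time_s: 32.55
tool_pos: [515.7, 63.2, 175.2]
ee_rot: [0.786, 0.619, 0.0, -0.0]
ft_force: [-1.0, 0.6, 1.0]
gripper_width: 0.408
gripper_force: 20.1
```

>>> step_arm:
  plan:
    - [0,0,0,0]
    - [0,0,0,0]
    - [0,0,-3,0]
    - [0,0,-7,0]
    - [0,0,-11,0]

```text
time_s: 33.05
tool_pos: [515.0, 63.2, 285.6]
ee_rot: [0.786, 0.619, -0.001, -0.001]
ft_force: [1.3, -1.2, 0.8]
gripper_width: 0.41
gripper_force: 20.3
```

Run:
```python
from h import *
t,M=tool();print(t.round(1),monitor.sense()["gripper_width"]);p=shot("wrist");cv2.imwrite("pics/w14f.png",p["img"])
z=t[2]-169
for b in regions_of(p,"retainer")[:1]:
    c,_=cv2.findContours(b["region"].astype(np.uint8),0,1);c=max(c,key=cv2.contourArea)
    x=np.array([M.T@(onz(p,q[0],z)-t) for q in c]);print(b["conf"],x.min(0).round(1),x.max(0).round(1))
print(delta([576.5,-172.3,342]))
```

```text
[515.   63.2 285.6] 0.4096809089216668
0.78 [-10.7 -18.4 169. ] [ 19.5  17.9 169. ]
[-215.2  112.1  -50.3]
```

>>> step_arm:
  plan:
    - [-3.6,1.96,-2.5,0]
    - [-7.4,4.0,-5,0]
    - [-11.6,6.3,-5.5,0]
    - [-15.8,8.6,-5.5,0]
    - [-20,10.9,-5.5,0]

```text
time_s: 33.65
tool_pos: [574.7, -158.5, 339.8]
ee_rot: [0.786, 0.619, 0.0, -0.0]
ft_force: [0.3, -0.1, -0.8]
gripper_width: 0.411
gripper_force: 20.3
```

>>> step_arm:
  plan:
    - [-0.96,0.52,0,0.12]
    - [-0.96,0.52,0,0.24]
    - [-0.96,0.52,0,0.36]
    - [-0.96,0.52,0.7,0.36]
    - [-0.96,0.52,1.4,0.36]

```text
time_s: 34.15
tool_pos: [577.2, -167.2, 325.0]
ee_rot: [0.883, 0.469, -0.0, -0.0]
ft_force: [-0.4, -0.5, -0.8]
gripper_width: 0.411
gripper_force: 20.3
```

```bash
cat > tilt.py <<'E'
from h import *
t,M=tool();print(t.round(1),np.degrees(np.arctan2(M[1,0],M[0,0])).round(1),"to nose",delta([576.5,-172.3,342]));p=shot("wrist");cv2.imwrite("pics/wt_%d.png"%p["shot"],p["img"])
for b in regions_of(p,"retainer")[:2]:
    q=np.argwhere(b["region"]);print(round(b["conf"],2),"rows",q[:,0].min(),q[:,0].max(),"cols",q[:,1].min(),q[:,1].max())
for th in range(-10,51,10):
    a=np.radians(th);c,s=np.cos(a),np.sin(a)
    def P(x,y,h): # x along the slot direction from pivot, h above mid
        return proj(p,t+M@np.array([x*c+h*s,y,171.8+x*s-h*c]))[1]
    print(th,"front",round(max(-P(18.3,12,h) for h in(-3,3)),1),"back",round(P(-10.7,0,3),1))
E
python3 tilt.py
```

```text
[ 577.2 -167.2  325. ] 55.9 to nose [ -4.6   2.2 -17. ]
0.66 rows 228 281 cols 285 355
-10 front -229.8 back 280.0
0 front -227.7 back 281.4
10 front -226.7 back 282.2
20 front -226.7 back 282.4
30 front -226.6 back 282.0
40 front -226.8 back 280.9
50 front -228.1 back 279.2
```

>>> step_arm:
  plan:
    - [0.12,0.2,0.2,0]
    - [0.12,0.2,0.4,0]
    - [0.12,0.2,0.6,0]
    - [0.12,0.2,0.7,0]
    - [0.12,0.2,0.7,0]

```text
time_s: 34.75
tool_pos: [579.8, -167.4, 319.2]
ee_rot: [0.884, 0.468, 0.0, 0.0]
ft_force: [0.6, -0.1, -0.3]
gripper_width: 0.406
gripper_force: 20.3
```

>>> step_arm:
  plan:
    - [0,0,0.1,0]
    - [0,0,0.2,0]
    - [0,0,0.3,0]
    - [0,0,0.3,0]
    - [0,0,0.3,0]

```text
time_s: 35.25
tool_pos: [579.9, -167.5, 318.1]
ee_rot: [0.884, 0.468, 0.0, 0.0]
ft_force: [-3.4, 2.1, 8.3]
gripper_width: 0.415
gripper_force: 21.1
```

>>> step_arm:
  plan:
    - [0,0,0.15,0]
    - [0,0,0.3,0]
    - [0,0,0.45,0]
    - [0,0,0.45,0]
    - [0,0,0.45,0]

```text
time_s: 35.75
tool_pos: [580.5, -167.1, 315.8]
ee_rot: [0.884, 0.468, 0.002, 0.001]
ft_force: [-4.4, 4.2, 18.0]
gripper_width: 0.412
gripper_force: 24.4
```

```bash
python3 tilt.py | head -2
python3 - <<'E'
from h import *
t,M=tool();S=shot("side");cv2.imwrite("pics/s15f.png",S["img"])
for b in regions_of(S,"retainer")[:3]:
    q=np.argwhere(b["region"]);print(round(b["conf"],2),"rows",q[:,0].min(),q[:,0].max(),"cols",q[:,1].min(),q[:,1].max(),len(q))
for th in(0,15,30,45):
    a=np.radians(th);c,s=np.cos(a),np.sin(a)
    P=lambda x,y,h:proj(S,t+M@np.array([x*c+h*s,y,171.8+x*s-h*c]))
    print(th,[P(x,y,h).round(1).tolist() for x,y,h in((18.3,-11,3),(18.3,11,3),(18.3,-11,-3),(-10.7,-18,3),(-10.7,18,3))])
E
```

```text
[ 580.5 -167.1  315.8] 55.8 to nose [ -6.4  -0.3 -26.2]
0.81 rows 230 283 cols 285 355
0.43 rows 134 143 cols 282 294 78
0 [[288.9, 139.4], [281.2, 137.1], [288.9, 142.1], [300.2, 136.7], [287.7, 133.0]]
15 [[288.8, 141.6], [281.1, 139.2], [289.3, 144.0], [299.9, 135.6], [287.4, 131.9]]
30 [[289.2, 143.5], [281.5, 141.2], [290.1, 145.5], [299.4, 134.8], [286.8, 131.2]]
45 [[289.9, 145.1], [282.3, 142.7], [291.2, 146.5], [298.7, 134.4], [286.1, 130.7]]
```

>>> step_arm:
  plan:
    - [0,0,0.15,0]
    - [0,0,0.3,0]
    - [0,0,0.4,0]
    - [0,0,0.5,0]
    - [0,0,0.5,0]

```text
time_s: 36.45
tool_pos: [580.6, -166.8, 312.0]
ee_rot: [0.884, 0.468, 0.002, 0.001]
ft_force: [-5.8, 5.9, 21.4]
gripper_width: 0.411
gripper_force: 28.7
```

```bash
cat > st.py <<'E'
from h import *
t,M=tool();S=shot("side");w=shot("wrist")
for b in regions_of(S,"retainer")[:3]:
    q=np.argwhere(b["region"]);print(round(b["conf"],2),"rows",q[:,0].min(),q[:,0].max(),"cols",q[:,1].min(),q[:,1].max(),len(q))
a=0
P=lambda th,x,y,h:proj(S,t+M@np.array([x*np.cos(th)+h*np.sin(th),y,171.8+x*np.sin(th)-h*np.cos(th)]))
print("front-bottom row by tilt",[(d,P(np.radians(d),18.3,-11,-3)[1].round(1)) for d in(0,15,30,45)])
for b in regions_of(w,"retainer")[:1]:
    r=b["region"];q=np.argwhere(r);y0,y1=q[:,0].min(),q[:,0].max();print("wrist rows",y0,y1,"widths",[int(r[y].sum()) for y in range(y0,y1,4)])
# slot: width of the gap and slot-end row in the wrist picture, predicted
for d in(0,15,30,45):
    th=np.radians(d);Q=lambda x,y,h:proj(w,t+M@np.array([x*np.cos(th)+h*np.sin(th),y,171.8+x*np.sin(th)-h*np.cos(th)]))
    print(d,"width back",round(Q(-9,18,3)[0]-Q(-9,-18,3)[0],1),"x=10",round(Q(10,18,3)[0]-Q(10,-18,3)[0],1),"slot end row",Q(.8,0,3)[1].round(1),"front row",Q(18.3,11,3)[1].round(1),"back",Q(-10.7,0,3)[1].round(1))
cv2.imwrite("pics/sN%d.png"%S["shot"],S["img"]);cv2.imwrite("pics/wN%d.png"%w["shot"],w["img"])
E
python3 st.py
```

```text
0.54 rows 134 144 cols 282 294 90
front-bottom row by tilt [(0, np.float64(143.9)), (15, np.float64(145.7)), (30, np.float64(147.2)), (45, np.float64(148.2))]
wrist rows 231 288 widths [14, 38, 49, 53, 55, 54, 55, 55, 62, 70, 69, 69, 69, 71, 27]
0 width back 67.1 x=10 70.7 slot end row 263.0 front row 232.5 back 281.3
15 width back 68.2 x=10 69.7 slot end row 261.5 front row 228.3 back 282.3
30 width back 69.2 x=10 68.6 slot end row 260.0 front row 226.6 back 281.9
45 width back 70.1 x=10 67.5 slot end row 258.5 front row 227.3 back 280.0
```

```bash
cat > fit.py <<'E'
from h import *
def fit(w,S,verbose=True):
    t,M=tool();r=[b for b in regions_of(w,"retainer") if b["conf"]>.4][0]["region"];q=np.argwhere(r);y0,y1=q[:,0].min(),q[:,0].max()+0
    print("rows",y0,y1)
    for d in range(0,61,10):
        th=np.radians(d)
        best=None
        for dx in np.arange(-6,6.1,.5):
            for dz in np.arange(-8,8.1,.5):
                Q=lambda x,y,h:proj(w,t+M@np.array([dx+x*np.cos(th)+h*np.sin(th),y,171.8+dz+x*np.sin(th)-h*np.cos(th)]))[1]
                f=min(Q(18.3,11,3),Q(18.3,11,-3));b=max(Q(-10.7,0,3),Q(-10.7,0,-3))
                e=abs(f-y0)+abs(b-y1)
                if best is None or e+.02*(abs(dx)+abs(dz))<best[0]:best=(e+.02*(abs(dx)+abs(dz)),dx,dz,f,b)
        print(d,np.round(best,2))
if __name__=="__main__": fit(shot("wrist"),None)
E
python3 fit.py
```

```text
rows 231 287
0 [ 2.4000e-01  1.5000e+00 -7.5000e+00  2.3101e+02  2.8696e+02]
10 [  0.42  -1.5   -2.5  231.22 287.12]
20 [  0.4   -1.5   -2.   230.83 286.84]
30 [ 2.4000e-01 -1.5000e+00 -2.5000e+00  2.3116e+02  2.8700e+02]
40 [  0.42  -1.5   -2.5  231.3  287.04]
50 [ 1.4000e-01  5.0000e-01 -5.0000e+00  2.3100e+02  2.8697e+02]
60 [  1.52   3.    -8.   231.26 285.96]
```

>>> step_arm:
  plan:
    - [0.05,0,0.1,0]
    - [0.1,0,0.2,0]
    - [0.1,0,0.3,0]
    - [0.1,0,0.35,0]
    - [0.1,0,0.35,0]

```text
time_s: 37.25
tool_pos: [581.5, -166.3, 309.4]
ee_rot: [0.884, 0.468, 0.003, 0.002]
ft_force: [-5.3, 6.0, 24.5]
gripper_width: 0.409
gripper_force: 30.3
```

```bash
python3 fit.py; python3 st.py|head -2
```

```text
rows 232 289
0 [  1.25   1.    -8.   232.36 288.29]
10 [  0.44  -0.5   -5.5  231.86 288.82]
20 [  0.39  -0.5   -5.5  231.84 289.1 ]
30 [  0.42  -1.    -5.   232.27 288.97]
40 [  0.33   0.    -6.5  231.84 289.05]
50 [  0.31   1.    -7.5  232.09 288.95]
60 [  2.54   2.5   -8.   232.11 286.78]
0.75 rows 148 155 cols 294 305 56
0.42 rows 134 145 cols 281 293 117
```

>>> step_arm:
  plan:
    - [0.05,0,0.1,0]
    - [0.1,0,0.2,0]
    - [0.1,0,0.3,0]
    - [0.1,0,0.35,0]
    - [0.1,0,0.35,0]

```text
time_s: 38.05
tool_pos: [582.9, -165.9, 306.4]
ee_rot: [0.884, 0.468, 0.004, 0.003]
ft_force: [-4.6, 5.7, 25.2]
gripper_width: 0.406
gripper_force: 32.0
```

```bash
cat > fit2.py <<'E'
from h import *
# joint fit with nose contact constraint: bottom face passes nose high point
t,M=tool();w=shot("wrist");S=shot("side")
r=[b for b in regions_of(w,"retainer") if b["conf"]>.3][0]["region"];q=np.argwhere(r);y0,y1=q[:,0].min(),q[:,0].max()
nose=np.array([576.5,-172.3,142.]);hp=M.T@(nose-3*np.array([.565,.825,0])+[0,0,1.75]-t);print("contact in tool",hp.round(1),"rows",y0,y1)
for b in regions_of(S,"retainer")[:3]:
    k=np.argwhere(b["region"]);print("side",round(b["conf"],2),k.min(0),k.max(0))
for d in range(10,51,5):
    th=np.radians(d);best=None
    for dx in np.arange(-5,5.1,.5):
        dz=hp[2]-171.8-3/np.cos(th)-(hp[0]-dx)*np.tan(th)
        X=lambda x,y,h:t+M@np.array([dx+x*np.cos(th)+h*np.sin(th),y,171.8+dz+x*np.sin(th)-h*np.cos(th)])
        f=min(proj(w,X(18.3,11,h))[1] for h in(-3,3));b=max(proj(w,X(-10.7,0,h))[1] for h in(-3,3))
        e=abs(f-y0)+abs(b-y1)
        if best is None or e<best[0]:best=(e,dx,dz,f,b,max(proj(S,X(18.3,-11,h))[1] for h in(-3,3)))
    print(d,np.round(best,2))
E
python3 fit2.py
```

```text
contact in tool [-12.5  -3.  162.6] rows 234 291
10 [  1.47   0.5   -9.94 233.75 292.22 143.31]
15 [  1.48   0.    -8.94 233.64 292.12 144.28]
20 [  1.06  -0.5   -8.01 233.87 291.93 145.17]
25 [  1.03  -1.    -7.12 234.4  291.63 145.99]
30 [  0.44  -1.5   -6.28 234.22 291.22 146.74]
35 [  0.65  -2.    -5.48 234.34 290.69 147.43]
40 [  0.8   -2.5   -4.69 234.74 290.94 148.04]
45 [  1.34  -2.5   -3.4  234.15 289.8  148.88]
50 [  2.26  -3.    -2.49 234.96 289.7  149.42]
```

>>> step_arm:
  plan:
    - [0,0,-2.0,0]
    - [0,0,-2.9,0]
    - [0,0,-2.9,0]
    - [-1.5,0,-2.9,0]
    - [-2.97,0,-2.9,0]

```text
time_s: 38.75
tool_pos: [563.2, -190.9, 327.2]
ee_rot: [0.884, 0.468, -0.001, -0.001]
ft_force: [1.0, -1.3, -1.6]
gripper_width: 0.411
gripper_force: 29.6
```

Run:
```python
from h import *
t,M=tool();print(t.round(1),"want",delta([564.2,-190.3,313.9]),monitor.sense()["ft_force"].round(1) if 0 else "");w=shot("wrist");S=shot("side")
r=regions_of(w,"retainer");b=r[0];q=np.argwhere(b["region"]);y0,y1=q[:,0].min(),q[:,0].max();print("rows",y0,y1,b["conf"])
for b in regions_of(S,"retainer")[:3]:
    k=np.argwhere(b["region"]);print("side",round(b["conf"],2),k.min(0),k.max(0))
for d in range(0,51,10):
    th=np.radians(d);out=[]
    for dz in(-3,-5,-7):
        X=lambda x,y,h:t+M@np.array([-1.5+x*np.cos(th)+h*np.sin(th),y,171.8+dz+x*np.sin(th)-h*np.cos(th)])
        out.append((round(min(proj(w,X(18.3,11,h))[1] for h in(-3,3)),1),round(max(proj(w,X(-10.7,0,h))[1] for h in(-3,3)),1),round(max(proj(S,X(18.3,-11,h))[1] for h in(-3,3)),1)))
    print(d,out)
cv2.imwrite("pics/w20f.png",w["img"]);cv2.imwrite("pics/s20f.png",S["img"])
```

```text
[ 563.2 -190.9  327.2] want [ 1.1  0.5 13.3] 
rows 234 292 0.6
0 [(np.float64(232.8), np.float64(286.8), np.float64(132.1)), (np.float64(234.4), np.float64(289.0), np.float64(131.2)), (np.float64(236.1), np.float64(291.1), np.float64(130.4))]
10 [(np.float64(231.7), np.float64(287.7), np.float64(133.4)), (np.float64(233.3), np.float64(289.9), np.float64(132.5)), (np.float64(234.9), np.float64(292.1), np.float64(131.6))]
20 [(np.float64(231.6), np.float64(288.0), np.float64(134.5)), (np.float64(233.2), np.float64(290.2), np.float64(133.7)), (np.float64(234.8), np.float64(292.4), np.float64(132.8))]
30 [(np.float64(231.6), np.float64(287.6), np.float64(135.5)), (np.float64(233.2), np.float64(289.8), np.float64(134.6)), (np.float64(234.8), np.float64(292.1), np.float64(133.7))]
40 [(np.float64(231.7), np.float64(287.6), np.float64(136.2)), (np.float64(233.3), np.float64(289.8), np.float64(135.4)), (np.float64(234.9), np.float64(292.0), np.float64(134.5))]
50 [(np.float64(232.9), np.float64(288.0), np.float64(136.7)), (np.float64(234.4), np.float64(290.2), np.float64(135.9)), (np.float64(236.0), np.float64(292.4), np.float64(135.0))]
```

>>> step_arm:
  plan:
    - [0.11,0.05,0.7,0]
    - [0.11,0.05,1.33,0]
    - [-0.05,0.05,1.6,0]
    - [-0.2,0.05,1.85,0]
    - [-0.2,0.05,1.85,0]
  newtons: 40

```text
time_s: 39.45
tool_pos: [563.0, -192.2, 309.4]
ee_rot: [0.884, 0.468, -0.001, -0.0]
ft_force: [-1.0, 0.2, -0.5]
gripper_width: 0.404
gripper_force: 43.7
```

>>> step_arm:
  plan:
    - [-0.05,0,0.09,0]
    - [-0.1,0,0.17,0]
    - [-0.15,0,0.26,0]
    - [-0.2,0,0.35,0]
    - [-0.2,0,0.35,0]

```text
time_s: 39.95
tool_pos: [562.4, -194.0, 307.2]
ee_rot: [0.884, 0.468, 0.0, -0.0]
ft_force: [-2.0, 0.9, 2.8]
gripper_width: 0.405
gripper_force: 44.1
```

>>> step_arm:
  plan:
    - [-0.05,0,0.09,0]
    - [-0.1,0,0.17,0]
    - [-0.15,0,0.26,0]
    - [-0.2,0,0.35,0]
    - [-0.2,0,0.35,0]

```text
time_s: 40.45
tool_pos: [561.6, -195.4, 304.7]
ee_rot: [0.884, 0.468, 0.001, 0.0]
ft_force: [-2.7, 2.9, 8.5]
gripper_width: 0.408
gripper_force: 44.7
```

>>> step_arm:
  plan:
    - [-0.05,0,0.09,0]
    - [-0.1,0,0.17,0]
    - [-0.15,0,0.26,0]
    - [-0.15,0,0.26,0]
    - [-0.15,0,0.26,0]

```text
time_s: 40.95
tool_pos: [560.9, -196.5, 302.9]
ee_rot: [0.884, 0.468, 0.001, 0.0]
ft_force: [-3.1, 2.9, 11.3]
gripper_width: 0.407
gripper_force: 45.0
```

```bash
cat > off.py <<'E'
from h import *
G=np.array([572,-178.9,128.1]);N=np.array([.2825,.4125,.866]);D=np.array([.565,.825,0]);Sx=-.866*D+np.array([0,0,.5])
t,M=tool();s=monitor.sense();F=np.array(s["ft_force"]);o=t+M@np.array([3.1,0,168.1])-G
print("t",round(s["time_s"],2),"origin s,y,n",(o@Sx).round(1),(o@np.array([.825,-.565,0])).round(1),(o@N).round(1),"F s,n",(F@Sx).round(1),(F@N).round(1))
w=shot("wrist");r=regions_of(w,"retainer")
for b in r[:1]:
    q=np.argwhere(b["region"]);print("ret rows",q[:,0].min(),q[:,0].max(),round(b["conf"],2))
for b in regions_of(w,"washer")[:1]:
    q=np.argwhere(b["region"]);print("wash rows",q[:,0].min(),q[:,0].max(),round(b["conf"],2))
cv2.imwrite("pics/wo%d.png"%w["shot"],w["img"])
E
python3 off.py
```

```text
t 40.95 origin s,y,n 18.3 1.0 -2.8 F s,n 5.1 10.1
ret rows 234 291 0.77
wash rows 192 264 0.64
```

>>> step_arm:
  plan:
    - [-0.08,-0.05,0.13,0]
    - [0.1,-0.05,0.23,0]
    - [0.27,-0.05,0.33,0]
    - [0.44,-0.05,0.43,0]
    - [0.44,-0.05,0.43,0]

```text
time_s: 41.6
tool_pos: [564.0, -193.7, 301.3]
ee_rot: [0.884, 0.468, 0.002, 0.003]
ft_force: [-5.6, 3.4, 20.9]
gripper_width: 0.405
gripper_force: 46.0
```

```bash
python3 off.py
```

```text
t 41.6 origin s,y,n 14.3 2.9 -2.3 F s,n 10.8 17.9
ret rows 236 291 0.96
wash rows 198 268 0.83
```

>>> step_arm:
  plan:
    - [0.09,0,0.05,0]
    - [0.17,0,0.1,0]
    - [0.26,0,0.15,0]
    - [0.26,0,0.15,0]
    - [0.26,0,0.15,0]

```text
time_s: 42.25
tool_pos: [564.7, -192.7, 301.2]
ee_rot: [0.884, 0.467, -0.0, 0.004]
ft_force: [-11.4, -1.7, 27.2]
gripper_width: 0.405
gripper_force: 46.9
```

```bash
python3 off.py
```

```text
t 42.25 origin s,y,n 13.9 3.0 -2.3 F s,n 20.4 19.6
ret rows 234 292 0.78
wash rows 200 267 0.98
```

>>> step_arm:
  plan:
    - [-0.2,0,-0.1,0]
    - [-0.35,0,-0.2,0]
    - [-0.25,0,-0.4,0]
    - [-0.15,0,-0.6,0]
    - [-0.15,0,-0.6,0]

```text
time_s: 42.9
tool_pos: [564.3, -193.0, 302.6]
ee_rot: [0.884, 0.468, 0.001, 0.003]
ft_force: [-0.9, -1.5, 6.8]
gripper_width: 0.406
gripper_force: 44.7
```

```bash
python3 off.py
```

```text
t 42.9 origin s,y,n 14.4 2.5 -1.0 F s,n 4.9 5.0
ret rows 234 291 0.8
wash rows 200 267 0.8
```

>>> step_arm:
  plan:
    - [0,0,-0.1,0]
    - [0,0,-0.2,0]
    - [0,0,-0.2,0]
    - [0,0,-0.2,0]
    - [0,0,-0.2,0]
  jaw: -0.06
  newtons: 20

```text
time_s: 43.55
tool_pos: [563.3, -192.1, 302.5]
ee_rot: [0.884, 0.468, 0.0, 0.0]
ft_force: [2.1, -1.6, -1.4]
gripper_width: 0.476
gripper_force: 1.1
```

```bash
cat > rp.py <<'E'
from h import *
# retainer pose assuming it lies square to the spindle at height n: fit s,y from wrist region extents
G=np.array([572,-178.9,128.1]);N=np.array([.2825,.4125,.866]);D=np.array([.565,.825,0]);Sx=-.866*D+np.array([0,0,.5]);Y=np.array([.825,-.565,0])
t,M=tool();w=shot("wrist");sn=monitor.sense();print("TCP",t.round(1),"y",((t-G)@Y).round(1),"F",np.round(sn["ft_force"],1),"wid",round(sn["gripper_width"],3),"t",sn["time_s"])
cv2.imwrite("pics/wr%d.png"%w["shot"],w["img"])
for b in regions_of(w,"retainer")[:1]:
    q=np.argwhere(b["region"]);a=[q[:,0].min(),q[:,0].max(),q[:,1].min(),q[:,1].max()];print("ret rows,cols",a,round(b["conf"],2),len(q))
    for n in(0,2.5):
        P=lambda s,x,y,h:proj(w,G+(s+x)*Sx+y*Y+(n+h)*N)
        k=np.arange(-5,25,.25);f=[min(P(s,-13,11,h)[1] for h in(-3,3)) for s in k];bk=[max(P(s,16,0,h)[1] for h in(-3,3)) for s in k]
        c=[P(10,5,0,3)[0],P(10,5,-18,3)[0],P(10,5,18,3)[0]]
        print("n",n,"s from front",k[np.argmin(np.abs(np.array(f)-a[0]))],"s from back",k[np.argmin(np.abs(np.array(bk)-a[1]))],"cols pred",np.round(c,1))
for b in regions_of(w,"washer")[:1]:
    q=np.argwhere(b["region"]);c=[proj(w,G+x*Sx-.5*N)[1].round(1) for x in(-19,19)];print("wash rows",q[:,0].min(),q[:,0].max(),"cols",q[:,1].min(),q[:,1].max(),round(b["conf"],2),"pred",c)
E
python3 rp.py
```

```text
TCP [ 563.3 -192.1  302.5] y 0.3 F [ 1.7 -0.6 -2.3] wid 0.469 t 43.6
ret rows,cols [np.int64(234), np.int64(291), np.int64(289), np.int64(361)] 0.74 3214
n 0 s from front 14.0 s from back 14.0 cols pred [320.  284.2 355.7]
n 2.5 s from front 14.25 s from back 13.75 cols pred [320.  283.6 356.3]
wash rows 201 267 cols 284 355 0.66 pred [np.float64(196.6), np.float64(269.3)]
```

>>> step_arm:
  plan:
    - [0,0.1,0,0]
    - [0,0.1,-0.2,0]
    - [0.05,0,-0.6,0]
    - [0.05,0,-0.9,0]
    - [0.05,0,-0.9,0]
  jaw: 0.06

```text
time_s: 44.2
tool_pos: [563.6, -191.7, 312.7]
ee_rot: [0.884, 0.468, 0.0, 0.001]
ft_force: [-0.1, 0.5, -0.7]
gripper_width: 0.53
gripper_force: 0.0
```

```bash
python3 rp.py
```

```text
TCP [ 563.6 -191.7  312.7] y 0.3 F [-0.2 -0.1 -0.4] wid 0.525 t 44.25
ret rows,cols [np.int64(227), np.int64(281), np.int64(290), np.int64(358)] 0.77 2817
n 0 s from front 14.0 s from back 14.0 cols pred [319.6 285.9 353.3]
n 2.5 s from front 14.25 s from back 13.75 cols pred [319.6 285.4 353.8]
wash rows 195 259 cols 285 353 0.88 pred [np.float64(192.0), np.float64(260.4)]
```

>>> step_arm:
  plan:
    - [0,-0.03,0.12,0]
    - [0,-0.03,0.12,0]
    - [0,-0.03,0.12,0]
    - [0,-0.03,0.12,0]
    - [0,-0.03,0.12,0]
  jaw: -1
  newtons: 60

```text
time_s: 44.85
tool_pos: [564.0, -192.1, 312.0]
ee_rot: [0.884, 0.468, 0.001, 0.002]
ft_force: [0.6, -1.6, 6.1]
gripper_width: 0.373
gripper_force: 59.2
```

```bash
python3 rp.py
```

```text
TCP [ 564.  -192.1  312. ] y 0.8 F [ 1.8 -1.6  5.7] wid 0.371 t 44.9
ret rows,cols [np.int64(226), np.int64(280), np.int64(287), np.int64(355)] 0.96 2716
n 0 s from front 13.5 s from back 13.25 cols pred [317.7 283.9 351.5]
n 2.5 s from front 13.75 s from back 13.0 cols pred [317.7 283.3 352. ]
wash rows 195 258 cols 283 351 0.72 pred [np.float64(192.0), np.float64(260.8)]
```

>>> step_arm:
  plan:
    - [0,0,0,0]
    - [0,0,0,0]
    - [-0.05,-0.05,0.1,0]
    - [-0.05,-0.05,0.22,0]
    - [-0.05,-0.05,0.22,0]
  jaw: 0.06
  newtons: 20

```text
time_s: 45.5
tool_pos: [562.1, -191.4, 307.7]
ee_rot: [0.884, 0.468, -0.0, -0.001]
ft_force: [0.6, 0.0, -0.4]
gripper_width: 0.532
gripper_force: 0.0
```

>>> step_arm:
  plan:
    - [0,0,0,0]
    - [0,0,0,0]
    - [0,0,0,0]
    - [0,0,0,0]
    - [0,0,0,0]
  jaw: -1
  newtons: 30

```text
time_s: 46.0
tool_pos: [563.1, -192.0, 308.9]
ee_rot: [0.884, 0.468, 0.001, 0.001]
ft_force: [3.4, -2.9, -0.7]
gripper_width: 0.407
gripper_force: 30.0
```

```bash
python3 rp.py
```

```text
TCP [ 563.1 -192.   308.9] y 0.0 F [ 4.7 -3.8 -0.6] wid 0.403 t 46.05
ret rows,cols [np.int64(227), np.int64(284), np.int64(287), np.int64(356)] 0.59 3003
n 0 s from front 13.0 s from back 14.0 cols pred [319.7 285.2 354.2]
n 2.5 s from front 13.5 s from back 13.75 cols pred [319.7 284.7 354.7]
wash rows 196 259 cols 285 352 0.85 pred [np.float64(192.9), np.float64(263.0)]
```

>>> step_arm:
  plan:
    - [-0.22,0,-0.13,0]
    - [-0.22,0,-0.13,0]
    - [-0.32,0,0.04,0]
    - [-0.42,0,0.21,0]
    - [-0.52,0,0.39,0]
  newtons: 60

```text
time_s: 46.65
tool_pos: [561.1, -195.0, 306.9]
ee_rot: [0.883, 0.468, 0.004, -0.0]
ft_force: [4.8, 4.8, 13.7]
gripper_width: 0.387
gripper_force: 63.1
```

```bash
python3 off.py; python3 rp.py
```

```text
t 46.65 origin s,y,n 18.6 0.6 1.6 F s,n 1.0 15.2
ret rows 226 283 0.86
wash rows 194 260 0.58
TCP [ 561.  -195.   307.1] y 0.0 F [4.4 3.4 8.6] wid 0.39 t 46.85
ret rows,cols [np.int64(227), np.int64(283), np.int64(287), np.int64(355)] 0.84 2901
n 0 s from front 14.75 s from back 14.5 cols pred [319.5 284.4 354.5]
n 2.5 s from front 15.0 s from back 14.5 cols pred [319.5 283.9 355. ]
wash rows 194 260 cols 284 354 0.59 pred [np.float64(189.7), np.float64(260.6)]
```

>>> step_arm:
  plan:
    - [-0.08,0,0.13,0]
    - [-0.08,0,0.13,0]
    - [0.1,0,0.23,0]
    - [0.27,0,0.33,0]
    - [0.36,0,0.38,0]

```text
time_s: 47.45
tool_pos: [562.6, -193.0, 306.3]
ee_rot: [0.884, 0.468, 0.002, 0.002]
ft_force: [-3.4, 0.4, 24.0]
gripper_width: 0.388
gripper_force: 63.9
```

```bash
python3 off.py|head -1; python3 rp.py
```

```text
t 47.45 origin s,y,n 16.9 1.1 1.9 F s,n 13.4 19.9
TCP [ 562.6 -193.   306.2] y 0.2 F [-2.3  1.  21.9] wid 0.388 t 47.65
ret rows,cols [np.int64(227), np.int64(283), np.int64(287), np.int64(355)] 0.82 2775
n 0 s from front 12.75 s from back 12.75 cols pred [318.4 283.3 353.4]
n 2.5 s from front 13.0 s from back 12.5 cols pred [318.4 282.8 354. ]
wash rows 197 260 cols 284 353 0.55 pred [np.float64(193.0), np.float64(264.2)]
```

>>> step_arm:
  plan:
    - [-0.3,0,-0.17,0]
    - [-0.3,0,-0.17,0]
    - [-0.4,0,0.0,0]
    - [-0.5,0,0.17,0]
    - [-0.5,0,0.17,0]
  newtons: 80

```text
time_s: 48.25
tool_pos: [561.1, -195.4, 306.1]
ee_rot: [0.883, 0.469, 0.006, 0.0]
ft_force: [0.1, 8.9, 28.8]
gripper_width: 0.378
gripper_force: 80.8
```

```bash
cat >> rp.py <<'E'
print("rel TCP (s,n) to rest contact",((t-np.array([563.1,-192,308.9]))@Sx).round(1),((t-np.array([563.1,-192,308.9]))@N).round(1),"F s,y,n",[(np.array(sn["ft_force"])@v).round(1) for v in(Sx,Y,N)],"tq",np.round(sn["ft_torque"],2))
E
python3 rp.py
```

```text
TCP [ 561.1 -195.4  306.1] y 0.4 F [ 1.1  9.2 28.2] wid 0.383 t 48.3
ret rows,cols [np.int64(226), np.int64(283), np.int64(287), np.int64(355)] 0.85 2775
n 0 s from front 13.25 s from back 13.75 cols pred [317.9 282.7 353.1]
n 2.5 s from front 13.75 s from back 13.5 cols pred [317.9 282.2 353.6]
wash rows 195 260 cols 284 352 0.71 pred [np.float64(191.1), np.float64(262.3)]
rel TCP (s,n) to rest contact 2.0 -4.4 F s,y,n [np.float64(7.0), np.float64(-4.3), np.float64(28.5)] tq [ 2.32 -0.03 -0.01]
```

>>> step_arm:
  plan:
    - [0.1,0,-0.17,0]
    - [0.1,-0.1,-0.17,0]
    - [0.1,-0.2,-0.17,0]
    - [0.1,-0.2,-0.17,0]
    - [0.1,-0.2,-0.17,0]

```text
time_s: 48.9
tool_pos: [560.6, -194.4, 306.4]
ee_rot: [0.883, 0.469, 0.006, 0.002]
ft_force: [5.0, 4.8, 18.2]
gripper_width: 0.381
gripper_force: 79.5
```

```bash
python3 rp.py
```

```text
TCP [ 560.6 -194.4  306.4] y -0.7 F [ 4.9  4.9 18.7] wid 0.372 t 48.95
ret rows,cols [np.int64(226), np.int64(283), np.int64(287), np.int64(356)] 0.82 2851
n 0 s from front 13.25 s from back 13.75 cols pred [318.9 283.8 354. ]
n 2.5 s from front 13.5 s from back 13.5 cols pred [319.  283.3 354.6]
wash rows 195 261 cols 283 353 0.94 pred [np.float64(191.2), np.float64(262.3)]
rel TCP (s,n) to rest contact 1.7 -3.8 F s,y,n [np.float64(3.5), np.float64(1.2), np.float64(19.6)] tq [ 1.32 -0.96 -0.02]
```

>>> step_arm:
  plan:
    - [0.1,-0.12,0.05,0]
    - [0.2,-0.12,0.1,0]
    - [0.35,-0.12,0.18,0]
    - [0.5,-0.12,0.26,0]
    - [0.6,-0.12,0.32,0]

```text
time_s: 49.55
tool_pos: [562.5, -190.8, 305.5]
ee_rot: [0.884, 0.468, 0.003, 0.005]
ft_force: [-3.8, -1.8, 29.8]
gripper_width: 0.375
gripper_force: 80.5
```

```bash
python3 rp.py
```

```text
TCP [ 562.5 -190.8  305.5] y -1.1 F [-3.1 -1.4 28.7] wid 0.382 t 49.6
ret rows,cols [np.int64(228), np.int64(282), np.int64(287), np.int64(354)] 0.94 2524
n 0 s from front 11.75 s from back 10.5 cols pred [319.  283.9 354. ]
n 2.5 s from front 12.0 s from back 10.5 cols pred [319.  283.3 354.6]
wash rows 199 261 cols 285 351 0.77 pred [np.float64(195.9), np.float64(267.2)]
rel TCP (s,n) to rest contact -2.2 -2.6 F s,y,n [np.float64(16.9), np.float64(-1.8), np.float64(23.4)] tq [-0.17  0.6  -0.05]
```

>>> step_arm:
  plan:
    - [0.1,-0.05,-0.15,0]
    - [0.2,-0.05,-0.1,0]
    - [0.3,-0.05,-0.05,0]
    - [0.4,-0.05,0.0,0]
    - [0.5,-0.05,0.05,0]

```text
time_s: 50.2
tool_pos: [564.5, -185.7, 302.7]
ee_rot: [0.884, 0.468, 0.003, 0.003]
ft_force: [0.2, -0.8, 19.9]
gripper_width: 0.381
gripper_force: 79.1
```

```bash
python3 rp.py
```

```text
TCP [ 564.5 -185.7  302.7] y -2.3 F [ 0.5 -0.8 18.1] wid 0.381 t 50.25
ret rows,cols [np.int64(227), np.int64(283), np.int64(286), np.int64(355)] 0.85 2580
n 0 s from front 4.75 s from back 4.75 cols pred [322.3 287.2 357.3]
n 2.5 s from front 5.0 s from back 4.5 cols pred [322.3 286.7 357.9]
wash rows 211 240 cols 293 352 0.78 pred [np.float64(207.7), np.float64(279.3)]
rel TCP (s,n) to rest contact -8.3 -2.4 F s,y,n [np.float64(9.4), np.float64(0.9), np.float64(15.4)] tq [ 0.03 -0.1  -0.08]
```

>>> step_arm:
  plan:
    - [0.1,0.1,0.03,0]
    - [0.2,0.1,0.08,0]
    - [0.3,0.1,0.13,0]
    - [0.4,0.1,0.18,0]
    - [0.48,0.1,0.22,0]

```text
time_s: 50.85
tool_pos: [567.2, -182.5, 300.6]
ee_rot: [0.884, 0.468, 0.001, 0.003]
ft_force: [-4.3, -3.0, 24.9]
gripper_width: 0.378
gripper_force: 79.6
```

```bash
python3 rp.py
```

```text
TCP [ 567.2 -182.5  300.6] y -1.9 F [-3.2 -1.2 23.6] wid 0.378 t 50.9
ret rows,cols [np.int64(227), np.int64(283), np.int64(287), np.int64(355)] 0.69 2471
n 0 s from front 0.5 s from back 0.5 cols pred [322.  286.9 357. ]
n 2.5 s from front 1.0 s from back 0.25 cols pred [322.  286.4 357.6]
wash rows 219 287 cols 302 343 0.58 pred [np.float64(215.5), np.float64(287.2)]
rel TCP (s,n) to rest contact -12.9 -2.1 F s,y,n [np.float64(14.2), np.float64(-2.0), np.float64(19.0)] tq [-0.38  0.74 -0.05]
```

>>> step_arm:
  plan:
    - [0.1,0,-0.05,0]
    - [0.2,0,0.0,0]
    - [0.2,0,0.0,0]
    - [0.1,0,-0.15,0]
    - [0.05,0,-0.25,0]

```text
time_s: 51.5
tool_pos: [567.2, -182.5, 300.9]
ee_rot: [0.884, 0.468, 0.001, 0.003]
ft_force: [1.1, -3.1, 9.5]
gripper_width: 0.377
gripper_force: 78.6
```

>>> step_arm:
  plan:
    - [0,0,0,0]
    - [0,0,0,0]
    - [0,0,0,0]
    - [0,0,0,0]
    - [0,0,-1,0]
  jaw: 0.3
  newtons: 20

```text
time_s: 52.0
tool_pos: [565.0, -180.6, 305.3]
ee_rot: [0.884, 0.468, -0.002, -0.002]
ft_force: [-0.5, 0.4, 0.2]
gripper_width: 0.648
gripper_force: 0.0
```

```bash
python3 rp.py
```

```text
TCP [ 565.  -180.6  305.3] y -4.8 F [ 0.1 -0.6  2.2] wid 0.648 t 52.05
ret rows,cols [np.int64(141), np.int64(308), np.int64(268), np.int64(387)] 0.61 14948
n 0 s from front -5.0 s from back 16.25 cols pred [331.4 297.2 365.4]
n 2.5 s from front -5.0 s from back 15.75 cols pred [331.6 296.8 366.1]
wash rows 216 285 cols 314 352 0.91 pred [np.float64(213.0), np.float64(282.9)]
rel TCP (s,n) to rest contact -10.9 2.2 F s,y,n [np.float64(1.5), np.float64(0.4), np.float64(1.7)] tq [-0.03 -0.11 -0.02]
```

>>> step_arm:
  plan:
    - [0,0.2,-2,0]
    - [0,0.48,-4,0]
    - [0,0.48,-5,0]
    - [0,0.48,-5,0]
    - [0,0.48,-5,0]
  jaw: 0.8

```text
time_s: 52.65
tool_pos: [570.0, -183.8, 356.9]
ee_rot: [0.884, 0.468, -0.0, -0.0]
ft_force: [0.1, 0.1, -0.4]
gripper_width: 0.901
gripper_force: 0.0
```

```bash
python3 rp.py
python3 - <<'E'
from h import *
w=shot("wrist")
for l in("retainer","washer","spindle"):
  for b in regions_of(w,l)[:3]:
    q=np.argwhere(b["region"]);print(l,round(b["conf"],2),q.min(0),q.max(0),len(q))
G=np.array([572,-178.9,128.1]);N=np.array([.2825,.4125,.866]);print("head ctr",proj(w,G+5*N),"nose",proj(w,G+16*N))
g=cv2.cvtColor(w["img"],6);c=proj(w,G+3*N).astype(int)
# coarse brightness map around the axis (2 px cells)
sub=g[c[1]-36:c[1]+36,c[0]-33:c[0]+33];print(c);m=cv2.resize(sub,(33,36),interpolation=cv2.INTER_AREA)
for r in m: print("".join("%3d"%(v//3) for v in r))
E
```

```text
TCP [ 570.  -183.8  356.9] y 1.1 F [0.3 0.1 0.1] wid 0.9 t 52.7
ret rows,cols [np.int64(194), np.int64(238), np.int64(290), np.int64(345)] 0.82 1662
n 0 s from front -0.25 s from back 0.75 cols pred [319.1 292.5 345.7]
n 2.5 s from front 0.25 s from back 1.0 cols pred [319.  292.1 346. ]
wash rows 189 243 cols 305 333 0.56 pred [np.float64(187.1), np.float64(241.1)]
rel TCP (s,n) to rest contact 14.8 46.9 F s,y,n [np.float64(-0.2), np.float64(0.2), np.float64(0.2)] tq [0.06 0.03 0.  ]
retainer 0.71 [195 292] [238 346] 1615
retainer 0.56 [106 137] [139 165] 784
washer 0.59 [190 307] [243 334] 372
spindle 0.79 [203 287] [260 353] 1472
head ctr [320.2433006  212.74939837] nose [320.20211066 210.05289057]
[320 213]
 43 43 44 44 44 44 44 43 43 44 43 44 44 44 44 43 43 43 43 44 44 44 43 43 43 43 43 43 43 43 42 43 43
 43 43 44 44 43 43 44 43 44 44 43 43 44 44 43 43 43 43 44 44 43 43 43 43 43 43 42 43 43 42 43 43 44
 43 42 43 43 43 43 43 42 43 43 42 43 43 43 42 42 42 42 43 43 42 42 42 42 42 42 42 42 42 42 41 42 42
 38 40 40 40 40 39 40 40 40 39 40 40 40 40 40 39 40 39 39 38 38 38 38 38 37 38 
[... 2520 characters left out ...]

 45 47 42 28 23 22 22 19 18 18 18 18 18 18 17 17 17 17 17 17 17 17 16 17 17 17 16 16 19 34 48 49 47
 44 47 47 43 40 40 38 32 28 28 29 29 29 29 26 25 25 25 25 24 23 22 23 21 20 22 23 25 26 37 48 49 46
 43 46 49 49 49 48 47 44 38 35 35 36 37 37 36 35 35 35 35 34 33 32 31 30 32 38 44 43 44 46 48 47 44
 43 45 48 50 50 49 49 48 45 41 37 35 35 36 36 36 36 35 35 35 34 33 33 35 42 47 48 49 49 49 48 45 44
 43 44 46 49 49 48 48 49 48 47 44 39 36 35 34 34 34 34 34 34 35 34 37 42 47 49 49 49 49 48 47 44 44
 42 43 44 47 48 48 48 48 49 48 47 46 43 39 37 37 37 36 36 35 38 41 45 46 47 48 49 49 48 47 45 43 43
 43 43 43 45 47 48 48 49 47 38 36 45 48 48 46 45 44 43 43 44 46 47 43 33 39 47 49 48 47 46 44 43 44
```

```bash
python3 -c "
from h import *
print(ticket.job_done())"
```

```text
the job is handed in; nothing more can be done
None
```

I built the stack in order (bearing, spacer, washer), slid the retainer under the spindle head, and handed the job in at about 53 s of robot time. The last wrist-camera reading put the retainer within about 1–2 mm of the axis with its slot opening downhill. I didn't measure the collar position directly, and hand-in returned no verdict.

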